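# Scoop macadamias from the lunchbox into the tumbler

## Robot

A 6-joint arm with a two-finger parallel gripper is mounted at the origin on the work surface. World frame = base frame: x ahead of the robot, y to its left, z up, the work surface at z = 0. Lengths are in mm, angles in rad, forces in N, time in s.
With the tool pointing down it reaches from about 275 to 750 mm from the base axis. Payload 10.2 kg.
Tool frame: the origin (TCP) lies on the front face of the gripper's body, between the roots of the fingers; the fingertips stand 73 mm ahead of it and the grasp point (between the pads) lies 54 mm ahead of it; z points along the fingers, y is the direction in which the jaws open and shut (so a half turn about z gives the same grasp; the last joint's range is limited). The gripper opens to 85 mm and grips with 20 to 120 N. Pads are 22 mm wide; open, the fingers measure 114 mm over their backs; the gripper's body (76 mm by 85 mm) begins 54 mm behind the grasp point. The pads swing forward as they close: fully open they stand 13 mm farther back than shut.
Start: joints at [-1.556, 0.313, 1.498, -0, 1.331, -0.223], TCP at [123.658, -510.236, 303.894] pointing down, gripper open.
Joint ranges: [-2.94, 2.94], [-0.97, 2.17], [0.19, 2.56], [-1.23, 4.37], [0.02, 3.11], [-2.88, 2.88]. Speed limits (rad/s): [2.39, 2.39, 3.01, 3.14, 3.14, 3.14].

## Interface

Orientations are given as a unit quaternion [w, x, y, z].
In Python, from rig import ctrl gives the robot as it stands.
- The arm moves only by the tool move_arm, never from a script. Its argument "series" is a list of rows, each a list of 3 entries, a list of its own where there are three numbers: the shift along the tool's x, y, z in mm, then the turn about the tool's z in degrees, then the opening, from 0 (shut) to 1 (fully open). In form: [[[tx, ty, tz], yaw, grip], ...]. A call has 1 to 10 rows; each row is the pose to reach, as a shift and turn from the pose commanded when the call began, along the tool's axes at that moment; what a row does not reach only later rows make up. A row lasts 1/8 s, in which the tool goes at most 62.5 mm and 10.7 degrees, less where a joint would pass 70% of its speed; a pose out of reach is approached as far as the arm can. A call with a gripper value outside its range is refused whole. The fingers move at their own pace and stop on an object; "force" is the grip in N (left out, the last holds). Time passes only in rows, so rows that repeat a pose let the fingers close. It gives the time, the measured TCP pose, the force and the opening at its end, in the units of the state.
- ctrl.sense(): the state, without advancing time (a new reading comes with each control period).
- ctrl.capture(name): name is "scene" or "side" or "wrist"; returns (picture, depth): 420x560x3 uint8, red, green, blue; 420x560 float32, mm along the optical axis (not along the pixel's ray), 0 where there is no reading.
- ctrl.camera_model(name): a dict with "fov_y" (degrees; the focal length in pixels is half the picture's height over the tangent of half this angle, whatever the lens; pixels are square), "cx", "cy" (the principal point, pixels), "dist_coeffs" ([k1, k2, p1, p2, k3] as OpenCV has them; the pictures are not rectified), "rvec" (rotation vector, rad) and "tvec" (3), from world to camera coordinates, as OpenCV has them. Camera axes: x right, y down, z forward; pixel columns grow to the right and rows downward; lengths in mm; the calibration is good to about 2 mm. A picture is of the moment at which its call begins: read the wrist's pose just before it. camera_model takes no time and is no camera call; for the wrist camera it gives the pose at the moment of the call.
- ctrl.finish_job(): hands the job in, once; it reports no verdict.
The state is a dict: "time_s": time; "joints": joint angles; "dq": joint speeds; "tau": joint torques, N m; "eef_pos": TCP position; "ee_rot": TCP orientation; "force": force on the tool from outside, world axes, zero at the start; "wrist_torque": the same for the moment, N m; "grip_width": opening from 0.0 (shut) to 1.0 (fully open).
Only numpy, scipy, OpenCV 4.12 (cv2) and the standard library are available. Lean on these libraries where they do the work, as an engineer would, in place of code of your own. Each camera call takes 0.05 s, during which the arm holds its last target.

## Task

Take the steel scoop out of the ladle rest, drive it into a corner of the pink lunchbox so that at least three macadamia nuts ride up into it together, lift that scoopful out and tip it into the clear tumbler, then lay the empty scoop flat in the ladle rest again and let go. Use the scoop, never the fingers, on the nuts, spill none on the counter (any you do not take stay in the lunchbox), leave the tumbler standing where it is, and leave the mug, saucer and tea tin alone.

Things in the scene. Friction and masses are not known exactly. Their poses are not given: they have to be found in the camera images.
- lunchbox_in (a point): pink plastic lunchbox, open, its lid off; it does not slide: a rectangular bin, outside 184 x 140 mm, inside 176 x 132 mm, 58 mm high, walls and floor 4 mm. This point is the centre of its inner floor, 4 mm above the counter; x along the long side (roughly away from the robot), y along the short side, z up. Inner corners at x = +-88, y = +-66 mm
- scoop_handle (a point): grip point on the handle of the small stainless scoop, a straight black bar 16 mm wide (along y), 14 mm thick, 112 mm long, rising backwards from behind the bowl, 55 degrees above level when the bowl lies flat. This point is on the bar's axis, 87 mm behind (-x) and 65.5 mm above (z) point scoop_bowl; the bar goes on 36 mm above it. x towards the lip, y across (pinch along y), z up
- scoop_bowl (a point): scoop's bowl, open in front: flat floor 78 mm long, 72 mm wide, 2 mm thick, front lip with rounded corners (middle 50 mm straight); back wall 28 mm high, sides fall from 28 mm at the back to 4 mm, ending 14 mm short of the lip. This point is 12 mm above the floor's underside, midway across; lip 38 mm ahead (+x), back wall 41 mm behind. z up. About 100 g; lies flat in the ladle rest
- scoop_lip (a point): middle of the scoop's front lip, on its underside: 38 mm ahead (+x) of and 12 mm below point scoop_bowl, same axes
- ladle_rest_in (a point): stainless ladle rest, does not slide: shallow dish, inside 138 x 106 mm, rim 14 mm high (10 mm on the -x side, where a 44 mm gap leads to a tongue 55 mm long, 48 mm wide, 8 mm high). This point is the centre of the dish's floor, 3 mm above the counter; x from tongue to dish. The bowl lies in the dish, lip towards +x, handle rising over the tongue
- tumbler_mid (a point): clear acrylic tumbler without a handle, standing loose: 100 mm high, outside 70 mm across at the foot and 84 mm at the rim, wall 3 mm, mass about 120 g. This point is on its axis, half-way up (50 mm)
- mug_c (a point): bystander: white enamel mug with one side handle, 82 mm across and 85 mm high; this point is on its axis half-way up
- saucer_c (a point): bystander: blue ceramic saucer, 140 mm across and 22 mm high; this point is at its centre half-way up
- tea_tin_c (a point): bystander: round grey tea tin with a metal lid, 77 mm across and 147 mm high; this point is on its axis half-way up
- bread_bin_c (a point): bystander, always in the same place: white enamel bread bin, fixed, 200 mm deep (x), 240 mm wide (y), 180 mm high plus a small wire handle up to 200 mm; this point is its centre, 90 mm up
- cabinet_door0 (a joint): bystander, always in the same place: small white cabinet, 260 mm high, at the left by the fridge; it fills x 0.57 to 0.79, y 0.42 to 0.70 m. Its swing door on the front (robot) side hangs on the right edge (y = 0.42) and stands ajar by this angle in rad (0 shut), its 270 mm leaf reaching back towards the robot
- nut0_c (a point): macadamia nut in its hard brown shell, a ball 25 mm across; this point is its centre. Nine identical nuts lie loose on the lunchbox's floor; they roll easily
- nut1_c (a point): another of the nine macadamia nuts, 25 mm across; its centre
- nut2_c (a point): another of the nine macadamia nuts, 25 mm across; its centre
- nut3_c (a point): another of the nine macadamia nuts, 25 mm across; its centre
- nut4_c (a point): another of the nine macadamia nuts, 25 mm across; its centre
- nut5_c (a point): another of the nine macadamia nuts, 25 mm across; its centre
- nut6_c (a point): another of the nine macadamia nuts, 25 mm across; its centre
- nut7_c (a point): another of the nine macadamia nuts, 25 mm across; its centre
- nut8_c (a point): another of the nine macadamia nuts, 25 mm across; its centre
Mind the look-alikes: they are no part of the job. Leave any blue, purple or yellow look-alike of the part that bears tumbler_mid alone.

How it is judged (in metres and radians):
On the way, in this order (a step that is already met when the one before it is completed fails the run):
1. the scoop's lip is low in a corner of the lunchbox (its middle under 40 mm high, over 50 mm lengthways and over 16 mm sideways from the lunchbox's middle) (height (world z) of scoop_lip below 0.04 m and ((x of scoop_lip in the frame of lunchbox_in above 0.05 m and y of scoop_lip in the frame of lunchbox_in above 0.016 m) or (x of scoop_lip in the frame of lunchbox_in above 0.05 m and y of scoop_lip in the frame of lunchbox_in below -0.016 m) or (x of scoop_lip in the frame of lunchbox_in below -0.05 m and y of scoop_lip in the frame of lunchbox_in above 0.016 m) or (x of scoop_lip in the frame of lunchbox_in below -0.05 m and y of scoop_lip in the frame of lunchbox_in below -0.016 m)) and x of scoop_lip in the frame of lunchbox_in between -0.092 and 0.092 m and y of scoop_lip in the frame of lunchbox_in between -0.07 and 0.07 m), for 0.05 s.
2. 3 or more nuts lie in the scoop together, lifted clear above the lunchbox's rim (height (world z) of scoop_bowl above 0.085 m and ((distance between any of nut0_c, nut1_c, nut2_c, nut3_c and scoop_bowl below 0.05 m and (distance between each of nut4_c, nut5_c and scoop_bowl below 0.05 m or distance between each of nut4_c, nut6_c and scoop_bowl below 0.05 m or distance between each of nut4_c, nut7_c and scoop_bowl below 0.05 m or distance between each of nut4_c, nut8_c and scoop_bowl below 0.05 m or distance between each of nut5_c, nut6_c and scoop_bowl below 0.05 m or distance between each of nut5_c, nut7_c and scoop_bowl below 0.05 m or distance between each of nut5_c, nut8_c and scoop_bowl below 0.05 m or distance between each of nut6_c, nut7_c and scoop_bowl below 0.05 m or distance between each of nut6_c, nut8_c and scoop_bowl below 0.05 m or distance between each of nut7_c, nut8_c and scoop_bowl below 0.05 m)) or ((distance between each of nut0_c, nut1_c and scoop_bowl below 0.05 m or distance between each of nut0_c, nut2_c and scoop_bowl below 0.05 m or distance between each of nut0_c, nut3_c and scoop_bowl below 0.05 m or distance between each of nut1_c, nut2_c and scoop_bowl below 0.05 m or distance between each of nut1_c, nut3_c and scoop_bowl below 0.05 m or distance between each of nut2_c, nut3_c and scoop_bowl below 0.05 m) and distance between any of nut4_c, nut5_c, nut6_c, nut7_c, nut8_c and scoop_bowl below 0.05 m) or (distance between each of nut0_c, nut1_c, nut2_c and scoop_bowl below 0.05 m or distance between each of nut0_c, nut1_c, nut3_c and scoop_bowl below 0.05 m or distance between each of nut0_c, nut2_c, nut3_c and scoop_bowl below 0.05 m or distance between each of nut1_c, nut2_c, nut3_c and scoop_bowl below 0.05 m) or (distance between each of nut4_c, nut5_c, nut6_c and scoop_bowl below 0.05 m or distance between each of nut4_c, nut5_c, nut7_c and scoop_bowl below 0.05 m or distance between each of nut4_c, nut5_c, nut8_c and scoop_bowl below 0.05 m or distance between each of nut4_c, nut6_c, nut7_c and scoop_bowl below 0.05 m or distance between each of nut4_c, nut6_c, nut8_c and scoop_bowl below 0.05 m or distance between each of nut4_c, nut7_c, nut8_c and scoop_bowl below 0.05 m or distance between each of nut5_c, nut6_c, nut7_c and scoop_bowl below 0.05 m or distance between each of nut5_c, nut6_c, nut8_c and scoop_bowl below 0.05 m or distance between each of nut5_c, nut7_c, nut8_c and scoop_bowl below 0.05 m or distance between each of nut6_c, nut7_c, nut8_c and scoop_bowl below 0.05 m))), for 0.2 s.
At the end, for the whole second after the job is handed in: 3 or more nuts in the tumbler (centre within 52 mm of its mid-point), all others there or in the lunchbox below its rim; tumbler upright (0.1 rad); scoop released, at rest, flat (0.12 rad) on the ladle rest's floor, mid-bowl within 34 mm lengthways and 24 mm sideways of the dish's middle (((distance between any of nut0_c, nut1_c, nut2_c, nut3_c and tumbler_mid below 0.052 m and (distance between each of nut4_c, nut5_c and tumbler_mid below 0.052 m or distance between each of nut4_c, nut6_c and tumbler_mid below 0.052 m or distance between each of nut4_c, nut7_c and tumbler_mid below 0.052 m or distance between each of nut4_c, nut8_c and tumbler_mid below 0.052 m or distance between each of nut5_c, nut6_c and tumbler_mid below 0.052 m or distance between each of nut5_c, nut7_c and tumbler_mid below 0.052 m or distance between each of nut5_c, nut8_c and tumbler_mid below 0.052 m or distance between each of nut6_c, nut7_c and tumbler_mid below 0.052 m or distance between each of nut6_c, nut8_c and tumbler_mid below 0.052 m or distance between each of nut7_c, nut8_c and tumbler_mid below 0.052 m)) or ((distance between each of nut0_c, nut1_c and tumbler_mid below 0.052 m or distance between each of nut0_c, nut2_c and tumbler_mid below 0.052 m or distance between each of nut0_c, nut3_c and tumbler_mid below 0.052 m or distance between each of nut1_c, nut2_c and tumbler_mid below 0.052 m or distance between each of nut1_c, nut3_c and tumbler_mid below 0.052 m or distance between each of nut2_c, nut3_c and tumbler_mid below 0.052 m) and distance between any of nut4_c, nut5_c, nut6_c, nut7_c, nut8_c and tumbler_mid below 0.052 m) or (distance between each of nut0_c, nut1_c, nut2_c and tumbler_mid below 0.052 m or distance between each of nut0_c, nut1_c, nut3_c and tumbler_mid below 0.052 m or distance between each of nut0_c, nut2_c, nut3_c and tumbler_mid below 0.052 m or distance between each of nut1_c, nut2_c, nut3_c and tumbler_mid below 0.052 m) or (distance between each of nut4_c, nut5_c, nut6_c and tumbler_mid below 0.052 m or distance between each of nut4_c, nut5_c, nut7_c and tumbler_mid below 0.052 m or distance between each of nut4_c, nut5_c, nut8_c and tumbler_mid below 0.052 m or distance between each of nut4_c, nut6_c, nut7_c and tumbler_mid below 0.052 m or distance between each of nut4_c, nut6_c, nut8_c and tumbler_mid below 0.052 m or distance between each of nut4_c, nut7_c, nut8_c and tumbler_mid below 0.052 m or distance between each of nut5_c, nut6_c, nut7_c and tumbler_mid below 0.052 m or distance between each of nut5_c, nut6_c, nut8_c and tumbler_mid below 0.052 m or distance between each of nut5_c, nut7_c, nut8_c and tumbler_mid below 0.052 m or distance between each of nut6_c, nut7_c, nut8_c and tumbler_mid below 0.052 m)) and (distance between nut0_c and tumbler_mid below 0.052 m or (x of nut0_c in the frame of lunchbox_in between -0.088 and 0.088 m and y of nut0_c in the frame of lunchbox_in between -0.066 and 0.066 m and height (world z) of nut0_c below 0.058 m)) and (distance between nut1_c and tumbler_mid below 0.052 m or (x of nut1_c in the frame of lunchbox_in between -0.088 and 0.088 m and y of nut1_c in the frame of lunchbox_in between -0.066 and 0.066 m and height (world z) of nut1_c below 0.058 m)) and (distance between nut2_c and tumbler_mid below 0.052 m or (x of nut2_c in the frame of lunchbox_in between -0.088 and 0.088 m and y of nut2_c in the frame of lunchbox_in between -0.066 and 0.066 m and height (world z) of nut2_c below 0.058 m)) and (distance between nut3_c and tumbler_mid below 0.052 m or (x of nut3_c in the frame of lunchbox_in between -0.088 and 0.088 m and y of nut3_c in the frame of lunchbox_in between -0.066 and 0.066 m and height (world z) of nut3_c below 0.058 m)) and (distance between nut4_c and tumbler_mid below 0.052 m or (x of nut4_c in the frame of lunchbox_in between -0.088 and 0.088 m and y of nut4_c in the frame of lunchbox_in between -0.066 and 0.066 m and height (world z) of nut4_c below 0.058 m)) and (distance between nut5_c and tumbler_mid below 0.052 m or (x of nut5_c in the frame of lunchbox_in between -0.088 and 0.088 m and y of nut5_c in the frame of lunchbox_in between -0.066 and 0.066 m and height (world z) of nut5_c below 0.058 m)) and (distance between nut6_c and tumbler_mid below 0.052 m or (x of nut6_c in the frame of lunchbox_in between -0.088 and 0.088 m and y of nut6_c in the frame of lunchbox_in between -0.066 and 0.066 m and height (world z) of nut6_c below 0.058 m)) and (distance between nut7_c and tumbler_mid below 0.052 m or (x of nut7_c in the frame of lunchbox_in between -0.088 and 0.088 m and y of nut7_c in the frame of lunchbox_in between -0.066 and 0.066 m and height (world z) of nut7_c below 0.058 m)) and (distance between nut8_c and tumbler_mid below 0.052 m or (x of nut8_c in the frame of lunchbox_in between -0.088 and 0.088 m and y of nut8_c in the frame of lunchbox_in between -0.066 and 0.066 m and height (world z) of nut8_c below 0.058 m)) and angle between tumbler_mid's own z axis and vertical below 0.1 rad and height (world z) of tumbler_mid below 0.056 m and angle between scoop_bowl's own z axis and vertical below 0.12 rad and height (world z) of scoop_bowl below 0.022 m and x of scoop_bowl in the frame of ladle_rest_in between -0.034 and 0.034 m and y of scoop_bowl in the frame of ladle_rest_in between -0.024 and 0.024 m and linear speed of scoop below 0.02 m/s); the robot touches nothing.
It fails at once if the fingers press on a nut (more than 0.5 N) (contact force between the fingers and nut0 above 0.5 N or contact force between the fingers and nut1 above 0.5 N or contact force between the fingers and nut2 above 0.5 N or contact force between the fingers and nut3 above 0.5 N or contact force between the fingers and nut4 above 0.5 N or contact force between the fingers and nut5 above 0.5 N or contact force between the fingers and nut6 above 0.5 N or contact force between the fingers and nut7 above 0.5 N or contact force between the fingers and nut8 above 0.5 N).
It fails at once if the tumbler is shifted by more than 30 mm or tilted by more than 0.3 rad (distance of tumbler_mid from where it was at the start of the episode above 0.03 m or angle between tumbler_mid's own z axis and vertical above 0.3 rad).
It fails at once if the mug, the saucer or the tea tin is shifted by more than 20 mm (distance of any of mug_c, saucer_c, tea_tin_c from where it was at the start of the episode above 0.02 m).
It also fails if it takes over 67 s, if anything falls off the work surface, if the arm or the gripper's body presses on something with over 40 N, if the wrist force passes 120 N, or if a joint passes its speed limit or range.

## Working session

There is one attempt and no reset: what is moved stays moved. The work goes in short steps, Python scripts to look and compute and a tool call to move; the robot and the scene stay as the last step left them, time stands still between calls to the robot, and variables do not carry over. Pictures are saved under pics/ and viewed, and the job is handed in when it is done.

Besides the shell and the picture viewer there is one more tool, called after "Request:" as name(argument=value, ...) on one line, values as JSON. move_arm: Moves the arm, as the interface text tells. Its arguments: {"type":"object","properties":{"series":{"type":"array","items":{"type":"array"}},"force":{"type":"number"}},"required":["series"]}

```bash
ls -la; mkdir -p pics; cat > h.py <<'E'
import numpy as np, cv2
from rig import ctrl
def cam(n):
    m=ctrl.camera_model(n); f=210/np.tan(np.radians(m['fov_y'])/2)
    K=np.array([[f,0,m['cx']],[0,f,m['cy']],[0,0,1.]]); R=cv2.Rodrigues(np.array(m['rvec'],float))[0]
    return K,np.array(m['dist_coeffs'],float),R,np.array(m['tvec'],float).ravel()
def cloud(C,d):
    K,D,R,t=C; v,u=np.mgrid[0:420,0:560]
    n=cv2.undistortPoints(np.stack([u,v],-1).reshape(-1,1,2).astype(np.float64),K,D).reshape(420,560,2)
    P=np.concatenate([n,np.ones((420,560,1))],-1)*d[...,None]
    W=(P-t)@R; W[d<=0]=np.nan
    return W
def proj(C,P):
    K,D,R,t=C; return cv2.projectPoints(np.atleast_2d(np.array(P,float)),cv2.Rodrigues(R)[0],t,K,D)[0].reshape(-1,2)
def plane(C,u,v,z):
    K,D,R,t=C; n=cv2.undistortPoints(np.array([[[u,v]]],float),K,D).ravel()
    r=R.T@np.array([n[0],n[1],1]); c=-R.T@t; return c+r*(z-c[2])/r[2]
E
python3 - <<'E'
from h import *
s=ctrl.sense(); print(s)
for n in ['scene','side','wrist']:
    C=cam(n); im,d=ctrl.capture(n); cv2.imwrite(f'pics/{n}0.png',im[...,::-1]); np.savez(f'{n}0.npz',im=im,d=d,K=C[0],D=C[1],R=C[2],t=C[3])
    print(n,C[0][0,0],-C[2].T@C[3],C[2][2])
E
```

```text
total 12
drwxr-xr-x  3 agent agent 4096 Dec  6 21:35 .
drwxr-xr-x 23 root  root  4096 Dec  6 21:35 ..
drwxr-xr-x  2 agent agent 4096 Dec  6 21:35 pics
{'time_s': 0.0, 'joints': array([-1.55641343e+00,  3.13489984e-01,  1.49845575e+00, -2.06830654e-05,
        1.33099736e+00, -2.23383978e-01]), 'dq': array([ 0.00246019, -0.0008262 ,  0.00112845,  0.00193822,  0.0007523 ,
        0.00070578]), 'tau': array([-6.69110386e-05, -4.12263429e+01, -2.59743762e+01, -1.75970158e-04,
        4.19179763e-03, -2.14295414e-05]), 'eef_pos': array([ 123.64500524, -510.05992649,  303.30752697]), 'ee_rot': array([-6.72581115e-04,  9.92941165e-01,  1.18606019e-01,  6.04430094e-05]), 'force': array([ 0.93402357, -0.35198573,  0.40789241]), 'wrist_torque': array([-0.0637635 , -0.00971097,  0.02712271]), 'grip_width': 0.9974803116451435}
scene 470.63560000746617 [1229.99851545   96.2790911  1174.6465969 ] [-0.5642247  -0.11218873 -0.81796343]
side 470.8088456038805 [-175.82906777  595.93344113 1219.49578918] [ 0.46777783 -0.43645714 -0.76856299]
wrist 310.65734572144333 [ 187.48275664 -494.2283365   373.20805011] [-0.25097766 -0.05997108 -0.96613337]
```

View pics/scene0.png

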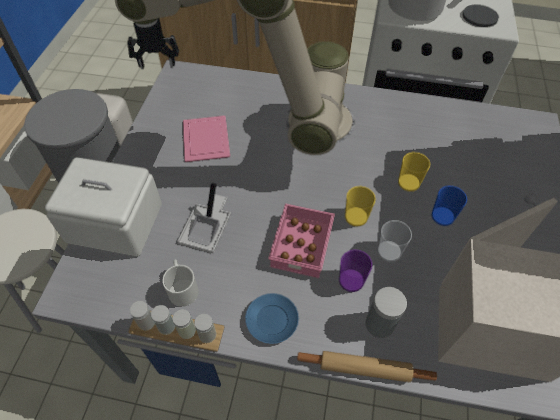

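View pics/side0.png

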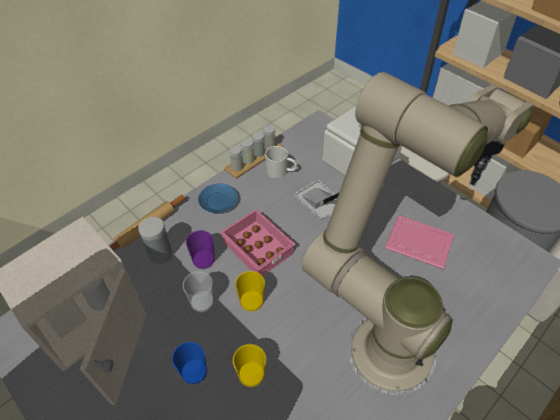

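View pics/wrist0.png

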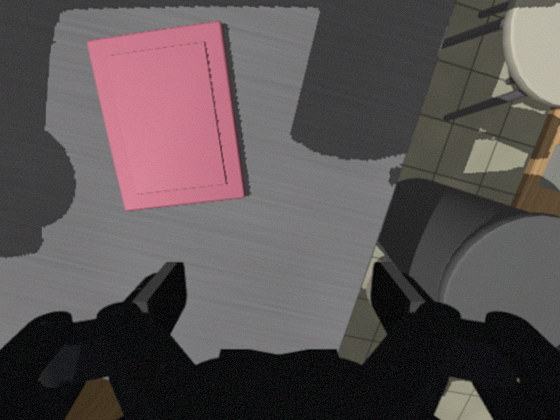

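The scene picture shows the lunchbox at (302,240), the scoop and rest at (207,222), and the clear, colourless tumbler at (393,240). The other tumblers are yellow (359,207) and (413,172), blue (448,206) and purple (354,271). The mug is at (180,285), the saucer at (271,320) and the tin at (385,312). In the side view the clear tumbler is at (200,292). Next I'll enlarge crops to confirm.

```bash
python3 - <<'E'
from h import *
def crop(n,x0,y0,x1,y1,s,o):
    im=np.load(n+'0.npz')['im'][y0:y1,x0:x1,::-1]; return cv2.resize(im,None,fx=s,fy=s,interpolation=cv2.INTER_CUBIC)
a=crop('scene',160,170,420,290,3,0); cv2.imwrite('pics/c1.png',a)
b=crop('side',170,170,370,320,4,0); cv2.imwrite('pics/c2.png',b)
E
```

```text
(no output)
```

View pics/c1.png

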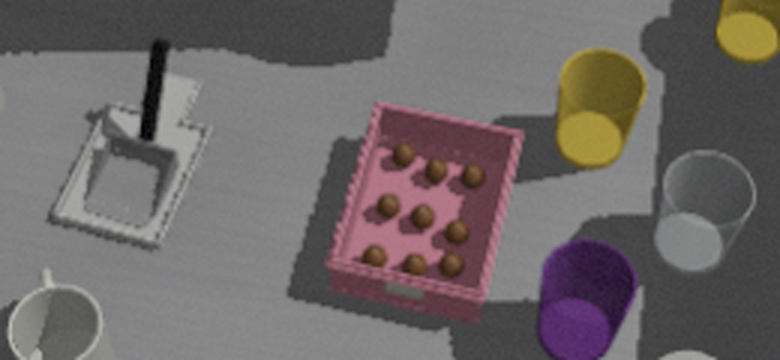

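View pics/c2.png

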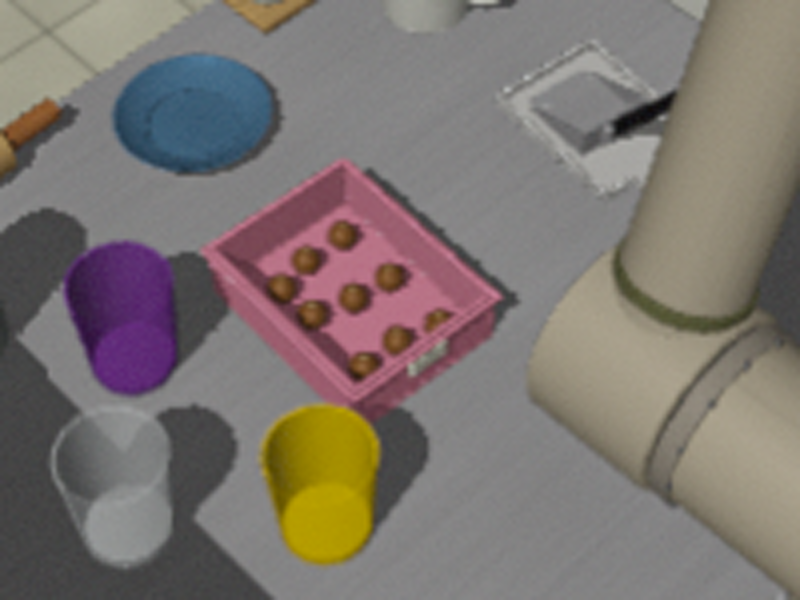

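```bash
cat > an.py <<'E'
from h import *
def load(n,k='0'):
    z=np.load(f'{n}{k}.npz'); return z['im'],z['d'],(z['K'],z['D'],z['R'],z['t'])
E
python3 - <<'E'
from an import *
for n in ['scene','side']:
    im,d,C=load(n); W=cloud(C,d); hsv=cv2.cvtColor(im,cv2.COLOR_RGB2HSV); H,S,V=cv2.split(hsv)
    X,Y,Z=W[...,0],W[...,1],W[...,2]
    pink=((H>160)|(H<4))&(S>70)&(X>330)
    rim=pink&(Z>52)&(Z<64)
    p=W[rim]; r=cv2.minAreaRect(p[:,:2].astype(np.float32)); print(n,'box rim',len(p),np.round(r[0],1),np.round(r[1],1),r[2],np.median(p[:,2]))
    fl=pink&(Z>-2)&(Z<10)&(X>330); print(' floor z',np.median(Z[fl]), 'counter', np.nanmedian(Z[(S<30)&(X>350)&(X<700)&(np.abs(Y)<300)&(Z<20)]))
    nut=(H>4)&(H<16)&(S>110)&(Z>3)&(Z<35)&(np.hypot(X-r[0][0],Y-r[0][1])<110)
    k,lab,st,ce=cv2.connectedComponentsWithStats(nut.astype(np.uint8))
    for i in range(1,k):
        if st[i,4]>8:
            # mean direction through the blob; centre at z=16.5
            P=plane(C,*ce[i],16.5); print('  nut',np.round(ce[i],1),st[i,4],np.round(P[:2],1), np.round(np.nanmax(Z[lab==i]),1))
E
```

```text
scene box rim 512 [517.4 -79.1] [358.8 192.7] 87.54100799560547 56.483142548864286
 floor z 4.812800480819886 counter 0.8618188214842094
  nut [294.3 221.2] 42 [454.4  -8.8] 32.8
  nut [289.1 238.2] 41 [515.9 -12.6] 34.5
  nut [300.2 242.2] 38 [522.8  21.2] 31.3
  nut [284.5 255.4] 37 [574.8 -14.8] 33.0
side box rim 359 [518.8  27. ] [148.8 192.4] 86.88213348388672 54.82765994161034
 floor z 2.7456993962179057 counter -1.1263358990830112
  nut [255.2 228.4] 35 [573.6 -14.6] 31.0
  nut [246.  234.6] 33 [575.5  24.1] 30.7
  nut [267. 239.] 34 [514.7 -12.3] 30.9
  nut [239.9 241.8] 37 [567.2  57.8] 28.3
  nut [258.  244.1] 34 [519.9  22.4] 30.0
  nut [247.6 248.2] 36 [531.   56.9] 29.8
  nut [278.4 249.8] 14 [458.4  -8.8] 30.1
  nut [268.7 254.6] 34 [466.2  26.1] 30.9
  nut [260.1 261. ] 34 [467.2  61.8] 29.0
```

```bash
python3 - <<'E'
from an import *
from scipy.optimize import minimize
for n in ['scene','side']:
    im,d,C=load(n); W=cloud(C,d); hsv=cv2.cvtColor(im,cv2.COLOR_RGB2HSV); H,S,V=cv2.split(hsv)
    X,Y,Z=W[...,0],W[...,1],W[...,2]
    pink=((H>160)|(H<4))&(S>70)&(np.hypot(X-518,Y-27)<140)&(Z>-5)&(Z<70)
    # template fit: project outer top rim rectangle + base and compare silhouette mask
    m=cv2.morphologyEx((pink|((H<20)&(S>100)&(np.hypot(X-518,Y-27)<100))).astype(np.uint8),cv2.MORPH_CLOSE,np.ones((5,5)))
    k,lab,st,ce=cv2.connectedComponentsWithStats(m); b=1+np.argmax(st[1:,4]); m=(lab==b).astype(np.uint8)
    m8=cv2.resize(m*255,None,fx=4,fy=4,interpolation=cv2.INTER_LINEAR)>127
    ys,xs=np.nonzero(m); 
    def sil(p):
        c,s=np.cos(p[2]),np.sin(p[2]); pts=[]
        for z in (0,58):
            for a,b in ((92,70),(92,-70),(-92,-70),(-92,70)): pts.append([p[0]+c*a-s*b,p[1]+s*a+c*b,z])
        q=proj(C,pts); h=cv2.convexHull(q.astype(np.float32)); o=np.zeros(m8.shape,np.uint8); cv2.fillConvexPoly(o,np.round((h*4+1.5)*16).astype(np.int32),1,shift=4); return o>0
    f=lambda p:np.sum(sil([p[0],p[1],p[2]/100])^m8)/np.sum(m8)
    best=min((minimize(f,[518+dx,27+dy,a],method='Nelder-Mead',options=dict(initial_simplex=np.array([[518+dx,27+dy,a],[526,27,a],[518,35,a],[518,27,a+6]]))) for dx,dy,a in ((0,0,-5),(3,3,0))),key=lambda r:r.fun)
    print(n,np.round(best.x,1),best.fun)
    nut=(H>4)&(H<16)&(S>90)&(Z>3)&(Z<40)&(np.hypot(X-518,Y-27)<110)
    k,lab,st,ce=cv2.connectedComponentsWithStats(nut.astype(np.uint8))
    for i in range(1,k):
        if st[i,4]>8: print('  nut',np.round(ce[i],1),st[i,4],np.round(plane(C,*ce[i],16.5)[:2],1))
E
```

```text
scene [520.5  24.1  -6.3] 0.03434605409410893
  nut [294.2 221.2] 44 [454.6  -8.8]
  nut [305.1 226.2] 45 [465.4  25.6]
  nut [317.1 228.2] 46 [465.5  61.5]
  nut [289.2 238.3] 43 [516.  -12.5]
  nut [300.5 241.9] 44 [521.7  21.7]
  nut [311.8 247. ] 47 [532.   56.5]
  nut [284.5 255.1] 42 [573.8 -15. ]
  nut [298. 258.] 44 [575.4  23.9]
  nut [310.1 257.8] 47 [567.9  57.2]
side [520.8  23.7  -4. ] 0.030457194083370685
  nut [255.2 228.4] 35 [573.6 -14.6]
  nut [246.  234.6] 33 [575.5  24.1]
  nut [267. 239.] 34 [514.7 -12.3]
  nut [239.9 241.8] 37 [567.2  57.8]
  nut [258.  244.1] 34 [519.9  22.4]
  nut [247.6 248.2] 36 [531.   56.9]
  nut [278.4 249.8] 14 [458.4  -8.8]
  nut [268.7 254.6] 34 [466.2  26.1]
  nut [260.1 261. ] 34 [467.2  61.8]
```

```bash
python3 - <<'E'
from an import *
im,d,C=load('scene'); W=cloud(C,d)
im2,d2,C2=load('side'); W2=cloud(C2,d2)
# tumbler: hand-picked rim/foot ellipse in crops
def tri(p1,p2):
    A=[];b=[]
    for (u,v),CC in ((p1,C),(p2,C2)):
        K,D,R,t=CC; n=cv2.undistortPoints(np.array([[[u,v]]],float),K,D).ravel()
        for i in range(2): A.append(R[i]-n[i]*R[2]); b.append(n[i]*t[2]-t[i])
    x,res,_,_=np.linalg.lstsq(np.array(A),np.array(b),rcond=None); return x
# scene crop origin (160,170) scale 3: rim centre ~ (709,195), foot ~ (689,243)
s=lambda x,y:(160+(x+.5)/3-.5,170+(y+.5)/3-.5); q=lambda x,y:(170+(x+.5)/4-.5,170+(y+.5)/4-.5)
print('rim',plane(C,*s(709,193),100),plane(C2,*q(112,450),100),tri(s(709,193),q(112,450)))
print('foot',plane(C,*s(689,243),3),plane(C2,*q(128,526),3),tri(s(689,243),q(128,526)))
# handle black pixels
for n,I,WW,box in (('scene',im,W,(170,180,230,225)),('side',im2,W2,(318,190,342,208))):
    x0,y0,x1,y1=box; g=I.max(2)<60; m=np.zeros_like(g); m[y0:y1,x0:x1]=g[y0:y1,x0:x1]
    p=WW[m]; p=p[np.isfinite(p[:,0])&(p[:,2]>8)]; print(n,len(p)); 
    c=np.median(p,0); u,sv,vt=np.linalg.svd(p-c,full_matrices=False); print(c,vt[0],p[:,2].min(),p[:,2].max()); print(np.degrees(np.arctan2(vt[0,1],vt[0,0])))
a=cv2.resize(im[175:255,165:245,::-1],None,fx=7,fy=7,interpolation=cv2.INTER_CUBIC); cv2.imwrite('pics/c3.png',a)
a=cv2.resize(im2[170:235,280:360,::-1],None,fx=7,fy=7,interpolation=cv2.INTER_CUBIC); cv2.imwrite('pics/c4.png',a)
E
```

```text
rim [496.20842711 276.84255282 100.        ] [491.79153592 273.73153174 100.        ] [493.80267121 275.2093896   97.76917646]
foot [491.30059187 277.48848743   3.        ] [488.95055592 278.27125578   3.        ] [490.04163188 277.77470774   1.01662939]
scene 171
[ 464.06041324 -255.99400641   74.67581733] [ 0.58836172 -0.07418267 -0.80518782] 26.76010287119349 117.49413107189653
-7.186129482915403
side 59
[ 460.52338244 -249.16142864   69.21425356] [ 0.54972573 -0.05507336 -0.83352777] 27.441682066456064 115.5254134037211
-5.720993573921893
```

View pics/c3.png

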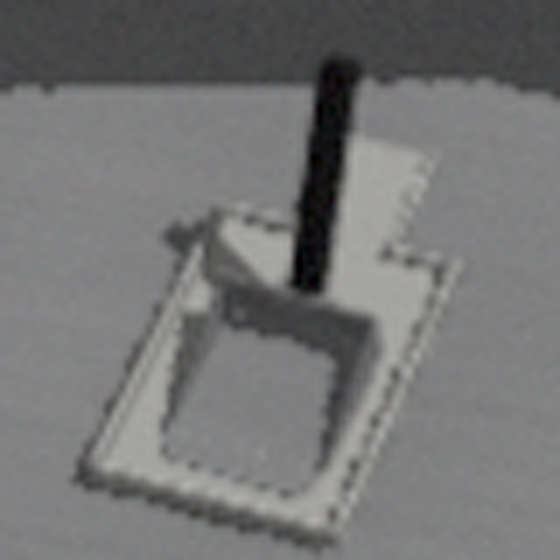

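View pics/c4.png

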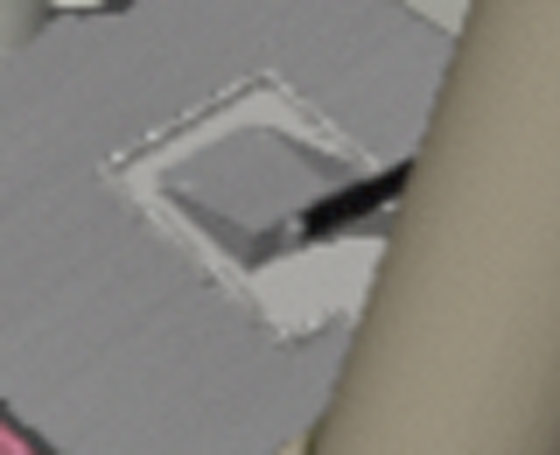

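```bash
python3 - <<'E'
from an import *
im,d,C=load('scene'); im2,d2,C2=load('side')
f=lambda x,y:(165+(x+.5)/7-.5,175+(y+.5)/7-.5); g=lambda x,y:(280+(x+.5)/7-.5,170+(y+.5)/7-.5)
print('rest scene',[np.round(plane(C,*f(*p),17)[:2],1) for p in ((88,475),(338,532),(455,262),(222,212))])
print('rest side front/left/right',[np.round(plane(C2,*g(*p),17)[:2],1) for p in ((105,170),(265,78),(290,335))])
print('lip corners scene', [np.round(plane(C,*f(*p),6)[:2],1) for p in ((165,455),(320,490))], 'side',[np.round(plane(C2,*g(*p),6)[:2],1) for p in ((165,190),(265,125))])
print('back wall top scene', [np.round(plane(C,*f(*p),31)[:2],1) for p in ((215,245),(380,320))])
print('cups foot: purple',plane(C,352,281,3),'yellow',plane(C,357,217,3), 'yel2',plane(C,411,184,3))
W=cloud(C,d)
for n,(u,v) in dict(purple=(350,280),yellow=(356,216),mug=(180,285),tin=(388,300),saucer=(271,320),bin=(100,205)).items():
    print(n,np.round(W[v,u]))
# tumbler overlay check
for CC,I,n in ((C,im,'scene'),(C2,im2,'side')):
    o=cv2.resize(I[...,::-1],None,fx=4,fy=4,interpolation=cv2.INTER_CUBIC); th=np.linspace(0,6.28,60)
    for z,r in ((100,42),(0,35)):
        q=proj(CC,np.c_[492+r*np.cos(th),276+r*np.sin(th),np.full(60,z)]); cv2.polylines(o,[np.int32(q*4+1.5)],True,(0,0,255),1)
    c=proj(CC,[492,276,50])[0]*4; x,y=np.int32(c); cv2.imwrite(f'pics/t{n}.png',o[y-200:y+200,x-200:x+200])
a=cv2.imread('pics/tscene.png');b=cv2.imread('pics/tside.png'); cv2.imwrite('pics/t.png',np.hstack([a,b]))
E
```

```text
rest scene [array([ 595.2, -325.9]), array([ 600.5, -217.5]), array([ 461.1, -205.3]), array([ 455.7, -311.4])]
rest side front/left/right [array([ 591.6, -215.9]), array([ 579.5, -319.8]), array([ 454.7, -202.8])]
lip corners scene [array([ 573.3, -301.5]), array([ 576.6, -233.3])] side [array([ 568.1, -235.1]), array([ 563.7, -303.7])]
back wall top scene [array([ 482.4, -304.3]), array([ 505.5, -224.8])]
cups foot: purple [609.62238079 182.34393035   3.        ] yellow [392.24005109 173.32207991   3.        ] yel2 [229.76596825 329.61077516   3.        ]
purple [647. 172.  76.]
yellow [429. 166.  58.]
mug [ 719. -278.    7.]
tin [720. 261. 149.]
saucer [766. -13.   5.]
bin [ 616. -503.  180.]
```

View pics/t.png

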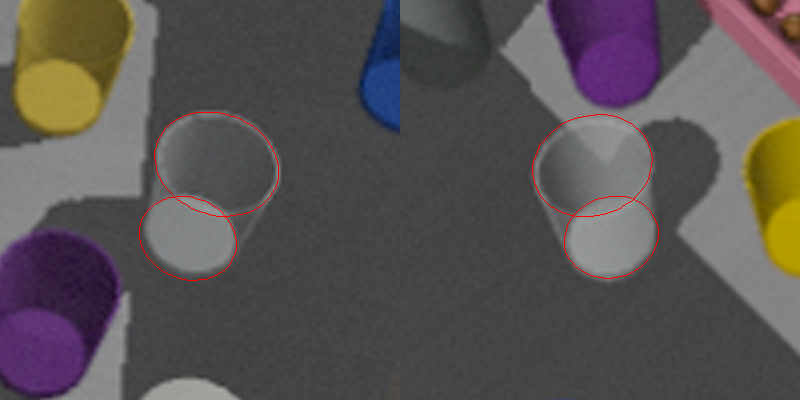

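The clear tumbler is confirmed at about (492, 276), since its projected rim and foot match in both views. The scoop handle's grip point is near (448, -255, 80), with the scoop's yaw about -6°. I'll move above it.

```bash
cat >> h.py <<'E'
def qR(q):
    w,x,y,z=q; return np.array([[1-2*(y*y+z*z),2*(x*y-z*w),2*(x*z+y*w)],[2*(x*y+z*w),1-2*(x*x+z*z),2*(y*z-x*w)],[2*(x*z-y*w),2*(y*z+x*w),1-2*(x*x+y*y)]])
def yawd():
    R=qR(ctrl.sense()['ee_rot']); return np.degrees(np.arctan2(R[1,0],R[0,0]))
def to(P,yaw=None):
    "tool-frame shift (mm) and turn (deg) from the present pose to TCP world P, tool-x heading yaw"
    s=ctrl.sense(); R=qR(s['ee_rot']); h=np.arctan2(R[1,0],R[0,0]); c,sn=np.cos(h),np.sin(h)
    R=np.array([[c,sn,0],[sn,-c,0],[0,0,-1]])
    t=(np.array(P)-s['eef_pos'])@R; 
    return np.round(t,1), None if yaw is None else round(np.degrees(h)-yaw,1)
E
python3 - <<'E'
from h import *
print(yawd(), to([440,-255,290],-6))
E
```

```text
13.623075455103546 (array([ 367.5, -173.4,   13.5]), np.float64(19.6))
```

Request:
move_arm(series=[[[60, -28, 0], 6, 1], [[120, -57, 0], 12, 1], [[180, -85, 2], 19.5, 1], [[240, -113, 6], 19.5, 1], [[300, -142, 10], 19.5, 1], [[367, -173, 14], 19.5, 1], [[367, -173, 14], 19.5, 1], [[367, -173, 14], 19.5, 1]])

```text
time_s: 1.15
eef_pos: [440.6, -254.3, 289.5]
ee_rot: [-0.0, 0.999, -0.05, -0.0]
force: [-0.2, -0.2, -0.5]
grip_width: 0.999
```

```bash
cat > snap.py <<'E'
import sys; from h import *
k=sys.argv[1]
for n in sys.argv[2:]:
    C=cam(n); im,d=ctrl.capture(n); cv2.imwrite(f'pics/{n}{k}.png',im[...,::-1]); np.savez(f'{n}{k}.npz',im=im,d=d,K=C[0],D=C[1],R=C[2],t=C[3])
s=ctrl.sense(); print(s['time_s'],s['eef_pos'].round(1),round(yawd(),2),s['force'].round(1),s['grip_width'])
E
python3 snap.py 1 wrist
```

```text
1.2 [ 439.7 -255.3  289.6] -5.78 [-0.2 -0.3  0.2] 1.0019460745303999
```

View pics/wrist1.png

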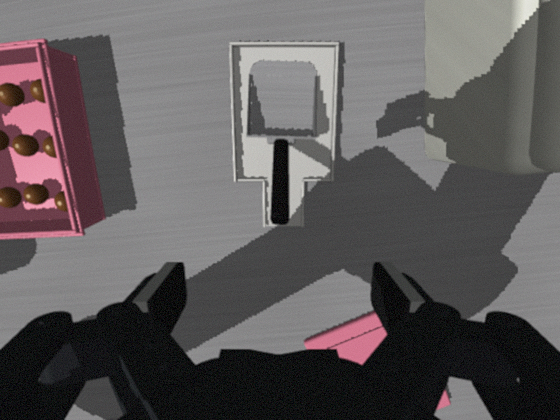

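```bash
python3 - <<'E'
from an import *
im,d,C=load('wrist','1'); W=cloud(C,d)
print('rest',[np.round(plane(C,u,v,z)[:2],1) for u,v,z in ((230,42,17),(342,42,17),(333,180,13),(235,181,13),(265,226,8),(302,226,8))])
print('lip mid',plane(C,282,62,3), 'lip sides',plane(C,250,80,5),plane(C,314,80,5))
g=(im.max(2)<45); m=np.zeros_like(g); m[135:228,265:297]=g[135:228,265:297]
ys,xs=np.nonzero(m); print('handle px',xs.min(),xs.max(),ys.min(),ys.max())
for v in (145,165,185,205,220):
    r=np.nonzero(m[v])[0]; p=W[v,r]; print(v,r.min(),r.max(),np.round(np.nanmedian(p,0),1))
fl=W[150:165,150:200].reshape(-1,3); print('counter',np.nanmedian(fl[:,2]), 'dish floor',np.nanmedian(W[150:172,240:262][...,2]),'bowl floor',np.nanmedian(W[85:120,265:300][...,2]))
a=cv2.resize(im[30:235,215:355,::-1],None,fx=4,fy=4,interpolation=cv2.INTER_CUBIC)[:, :]; cv2.imwrite('pics/c5.png',cv2.resize(a,(410,600)))
E
```

```text
rest [array([ 599.6, -220.6]), array([ 588.5, -332.9]), array([ 448.8, -316.1]), array([ 458.5, -206.6]), array([ 401.3, -233.9]), array([ 397. , -277.4])]
lip mid [ 578.26533087 -271.29490757    3.        ] lip sides [ 563.48416776 -235.56098464    5.        ] [ 556.71924418 -303.45076834    5.        ]
handle px 271 288 140 224
145 275 287 [ 493.6 -261.7   37. ]
165 274 287 [ 476.1 -259.3   62.3]
185 273 287 [ 460.8 -257.2   84.1]
205 272 287 [ 447.2 -255.3  104. ]
220 272 287 [ 435.8 -254.1  109.7]
counter -0.21581609369402063 dish floor 2.7099122728199716 bowl floor 4.823797352632431
```

View pics/c5.png

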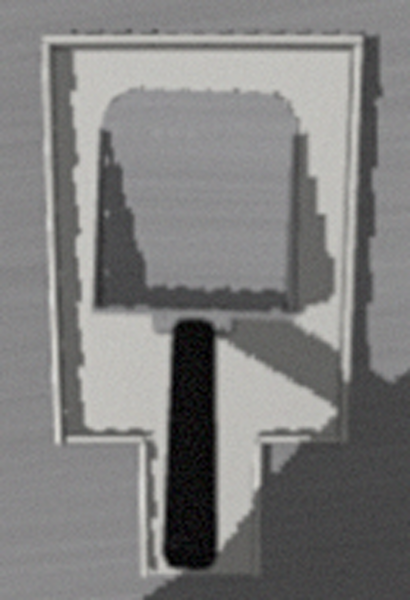

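The rest's centre is at (524, -269) with yaw about -6.2°. The scoop's lip is at (578, -271), and the handle's grip point at (454.5, -257, 80.5), which two methods agree on. I'll descend and grasp slightly above the grip point.

```bash
python3 - <<'E'
from h import *
print(to([451,-257,140],-6.5))
E
```

```text
(array([ 11.4,   0.6, 149.6]), np.float64(0.7))
```

Request:
move_arm(series=[[[4, 0, 50], 0.7, 1], [[8, 0.5, 100], 0.7, 1], [[11, 0.5, 135], 0.7, 1], [[11, 0.5, 149.5], 0.7, 1], [[11, 0.5, 149.5], 0.7, 0.5], [[11, 0.5, 149.5], 0.7, 0.1], [[11, 0.5, 149.5], 0.7, 0], [[11, 0.5, 149.5], 0.7, 0], [[11, 0.5, 149.5], 0.7, 0]], force=60)

```text
time_s: 2.33
eef_pos: [450.7, -257.4, 141.1]
ee_rot: [0.0, 0.998, -0.057, 0.0]
force: [-1.9, 1.0, 6.4]
grip_width: 0.176
```

```bash
python3 snap.py 2 wrist; python3 -c "
from h import *
s=ctrl.sense();print(s['wrist_torque'],s['force'])"
```

```text
2.375 [ 450.7 -257.4  141.1] -6.57 [-1.2  0.8  6.7] 0.18123448777069426
[0.15854588 0.08954182 0.06984457] [-1.16352459  0.79379345  6.65905884]
```

View pics/wrist2.png

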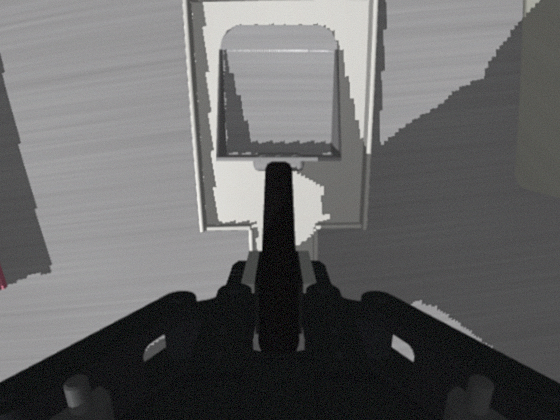

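Request:
move_arm(series=[[[0, 0, -20], 0, 0], [[0, 0, -50], 0, 0], [[0, 0, -80], 0, 0], [[0, 0, -80], 0, 0]], force=60)

```text
time_s: 2.88
eef_pos: [450.9, -257.6, 222.1]
ee_rot: [0.001, 0.998, -0.057, 0.001]
force: [-0.2, -0.1, -1.5]
grip_width: 0.182
```

```bash
python3 snap.py 3 wrist; python3 -c "
from h import *
s=ctrl.sense();print(s['wrist_torque'],s['force'])"
```

```text
2.925 [ 450.5 -257.2  220.5] -6.57 [ 0.3  0.6 -2.1] 0.17870252492089342
[ 0.01003977  0.11057948 -0.01825039] [ 0.29386282  0.62734042 -2.11710893]
```

Request:
move_arm(series=[[[0, 0, 0], 0, 0], [[0, 0, 0], 0, 0], [[0, 0, 0], 0, 0]], force=20)

```text
time_s: 3.3
eef_pos: [450.4, -257.2, 219.8]
ee_rot: [-0.0, 0.998, -0.057, -0.0]
force: [0.6, -0.4, -0.9]
grip_width: 0.182
```

```bash
python3 snap.py 4 wrist; python3 -c "
from h import *
s=ctrl.sense();print(s['wrist_torque'],s['force'])
import cv2,numpy as np
a=cv2.imread('pics/wrist3.png');b=cv2.imread('pics/wrist4.png');cv2.imwrite('pics/p34.png',cv2.resize(np.hstack([a[:,100:460],b[:,100:460]]),(720,420)))"
```

```text
3.35 [ 450.4 -257.2  220. ] -6.58 [-0.4 -0.1 -0.8] 0.18027285754271571
[ 0.00892772  0.05984766 -0.01181497] [-0.40970195 -0.11628849 -0.78463791]
```

View pics/p34.png

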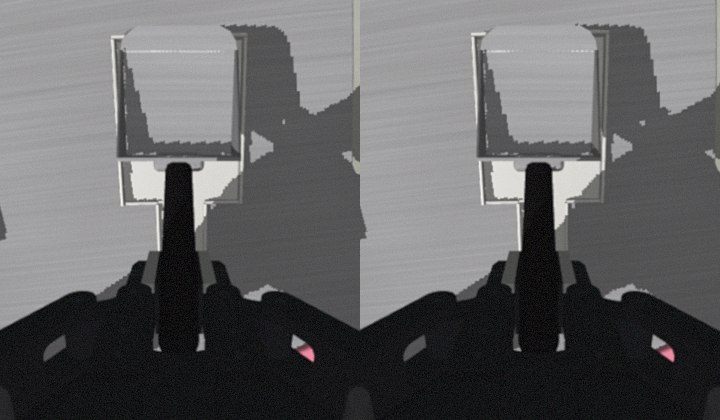

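```bash
cat > pitch.py <<'E'
from an import *
def pitch(k,sub=(60,0,0)):
    "bowl floor plane from wrist depth: tool-frame plane; returns nose-down pitch deg, lip & bowl estimates"
    im,d,C=load('wrist',k); W=cloud(C,d)
    return W
E
python3 - <<'E'
from an import *
for k in '34':
    im,d,C=load('wrist',k); W=cloud(C,d)
    P=W[60:135,250:310].reshape(-1,3); P=P[np.isfinite(P[:,0])]
    h=np.radians(-6.57); x=P[:,0]*np.cos(h)+P[:,1]*np.sin(h)
    y=-P[:,0]*np.sin(h)+P[:,1]*np.cos(h)
    A=np.c_[x,y,np.ones(len(x))]; s=np.linalg.lstsq(A,P[:,2],rcond=None)[0]; print(k,np.degrees(np.arctan(s[:2])),P[:,2].mean(), np.std(P[:,2]-A@s))
    # lip row
    col=W[20:60,280]; print(np.round(col[::3],1).tolist())
E
```

```text
3 [ 0.14075837 -0.11616761] 85.68345916346496 0.6907359909844951
[[609.6, -277.3, 0.0], [607.0, -277.0, 0.8], [578.8, -273.1, 85.8], [577.3, -273.0, 85.1], [575.5, -272.8, 85.7], [573.6, -272.6, 86.4], [571.7, -272.3, 87.2], [570.3, -272.2, 86.5], [568.5, -272.0, 86.7], [567.0, -271.8, 86.1], [565.5, -271.6, 85.5], [564.0, -271.5, 84.5], [562.2, -271.3, 85.0], [560.3, -271.0, 86.1]]
4 [-0.11905831  0.01423968] 83.15410487422379 0.6830205158647468
[[607.3, -276.1, 0.2], [604.6, -275.8, 1.5], [578.0, -272.3, 82.2], [576.1, -272.1, 83.0], [574.5, -271.9, 82.8], [572.7, -271.7, 83.4], [570.8, -271.5, 84.2], [569.4, -271.4, 83.1], [568.0, -271.2, 82.2], [565.8, -270.9, 84.0], [564.5, -270.8, 82.8], [562.9, -270.6, 82.3], [561.1, -270.4, 82.4], [559.5, -270.2, 82.0]]
```

Request:
move_arm(series=[[[0, 0, 30], 0, 0], [[0, 0, 60], 0, 0], [[0, 0, 60], 0, 0.15], [[0, 0, 60], 0, 0.15], [[0, 0, 60], 0, 0.165], [[0, 0, 60], 0, 0.165]], force=20)

```text
time_s: 4.1
eef_pos: [450.7, -257.4, 161.1]
ee_rot: [0.0, 0.998, -0.057, 0.001]
force: [-0.7, -0.1, -1.8]
grip_width: 0.179
```

```bash
python3 snap.py 5 wrist
```

```text
4.15 [ 450.6 -257.4  161. ] -6.57 [-0.1  0.  -1.8] 0.17593132261426872
```

View pics/wrist5.png

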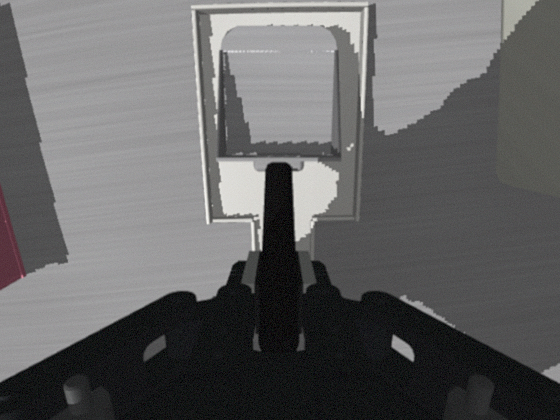

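Request:
move_arm(series=[[[0, 0, 0], 0, 0.175], [[0, 0, 0], 0, 0.175], [[0, 0, 0], 0, 0.18], [[0, 0, 0], 0, 0.18]], force=20)

```text
time_s: 4.65
eef_pos: [450.4, -257.3, 160.4]
ee_rot: [-0.0, 0.998, -0.057, -0.0]
force: [-0.3, 0.0, -1.3]
grip_width: 0.179
```

```bash
python3 snap.py 6 wrist; cat > pt.py <<'E'
import sys
from an import *
for k in sys.argv[1:]:
    im,d,C=load('wrist',k); W=cloud(C,d)
    P=W[60:135,250:310].reshape(-1,3); P=P[np.isfinite(P[:,0])]
    R=C[2].T; h=np.radians(float(yawd())); x=P[:,0]*np.cos(h)+P[:,1]*np.sin(h)
    y=-P[:,0]*np.sin(h)+P[:,1]*np.cos(h)
    A=np.c_[x,y,np.ones(len(x))]; s=np.linalg.lstsq(A,P[:,2],rcond=None)[0]; print(k,'slope',np.degrees(np.arctan(s[:2])).round(2),'floor z',P[:,2].mean().round(1),'TCPz-floor',(ctrl.sense()['eef_pos'][2]-P[:,2].mean()).round(1), 'std',np.std(P[:,2]-A@s).round(2))
E
python3 pt.py 5 6
```

```text
4.7 [ 450.4 -257.3  160.4] -6.58 [-0.5 -0.1 -0.9] 0.18570616445801344
5 slope [-0.06 -0.  ] floor z 24.6 TCPz-floor 135.8 std 0.69
6 slope [-0.16  0.06] floor z 23.8 TCPz-floor 136.6 std 0.69
```

Request:
move_arm(series=[[[0, 0, 0], 0, 0.184], [[0, 0, 0], 0, 0.184]], force=20)

```text
time_s: 4.95
eef_pos: [450.5, -257.3, 160.4]
ee_rot: [0.0, 0.998, -0.057, 0.0]
force: [-0.8, -0.8, -1.0]
grip_width: 0.185
```

```bash
python3 snap.py 7 wrist;python3 pt.py 7
```

```text
5.0 [ 450.5 -257.3  160.4] -6.58 [-0.6 -0.8 -1.7] 0.18626227152586775
7 slope [-0.11  0.02] floor z 23.9 TCPz-floor 136.5 std 0.69
```

Request:
move_arm(series=[[[0, 0, 0], 0, 0.188], [[0, 0, 0], 0, 0.188]], force=20)

```text
time_s: 5.25
eef_pos: [450.5, -257.4, 160.5]
ee_rot: [0.0, 0.998, -0.057, 0.0]
force: [0.1, 0.1, 0.4]
grip_width: 0.189
```

```bash
python3 snap.py 8 wrist;python3 pt.py 8
```

```text
5.3 [ 450.5 -257.3  160.5] -6.58 [ 0.4 -0.9  0.5] 0.19221806295633673
8 slope [6.04 0.02] floor z 9.1 TCPz-floor 151.4 std 0.72
```

View pics/wrist8.png

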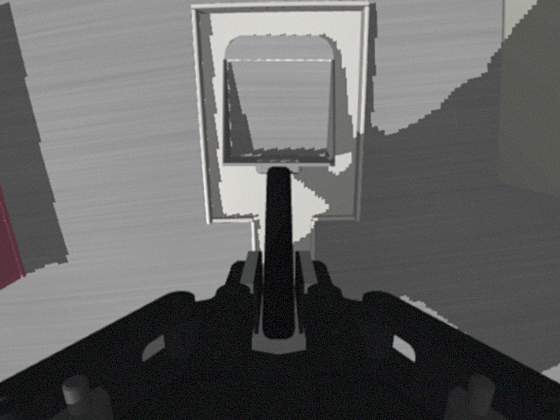

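Request:
move_arm(series=[[[0, 0, 0], 0, 0], [[0, 0, 0], 0, 0], [[0, 0, -25], 0, 0], [[0, 0, -45], 0, 0], [[0, 0, -45], 0, 0.18], [[0, 0, -45], 0, 0.186], [[0, 0, -45], 0, 0.186]], force=20)

```text
time_s: 6.18
eef_pos: [450.2, -257.1, 204.5]
ee_rot: [-0.0, 0.998, -0.057, -0.001]
force: [-0.4, 1.1, -0.2]
grip_width: 0.189
```

```bash
python3 snap.py 9 wrist;python3 pt.py 9
```

```text
6.225 [ 450.3 -257.1  204.7] -6.58 [-0.4 -0.5 -1.5] 0.1836987362790328
9 slope [-6.13  0.08] floor z 4.1 TCPz-floor 200.5 std 1.71
```

Request:
move_arm(series=[[[0, 0, 0], 0, 0.187]], force=20)

```text
time_s: 6.35
eef_pos: [450.4, -257.2, 205.0]
ee_rot: [-0.0, 0.998, -0.057, -0.0]
force: [-0.0, 0.0, -0.7]
grip_width: 0.187
```

```bash
python3 snap.py 10 wrist;python3 pt.py 10
```

```text
6.4 [ 450.4 -257.2  205.1] -6.58 [ 0.3  0.5 -1.4] 0.1876093187487589
10 slope [-5.79  0.05] floor z 4.0 TCPz-floor 201.0 std 1.7
```

View pics/wrist10.png

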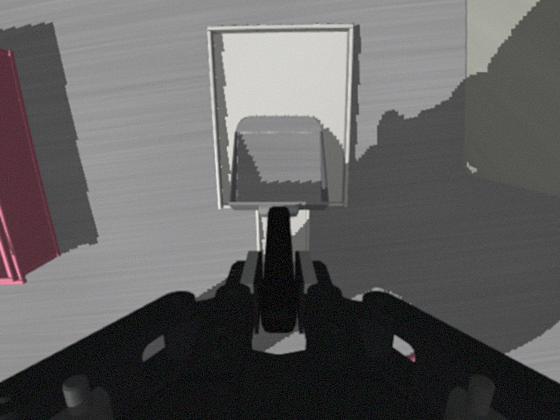

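```bash
python3 - <<'E'
from an import *
for k in ('9','10'):
    im,d,C=load('wrist',k); W=cloud(C,d)
    P=W[125:178,248:312].reshape(-1,3); P=P[np.isfinite(P[:,0])]
    h=np.radians(-6.58); x=P[:,0]*np.cos(h)+P[:,1]*np.sin(h)
    y=-P[:,0]*np.sin(h)+P[:,1]*np.cos(h)
    A=np.c_[x,y,np.ones(len(x))]; s=np.linalg.lstsq(A,P[:,2],rcond=None)[0]; print(k,np.degrees(np.arctan(s[:2])),P.mean(0), np.std(P[:,2]-A@s))
    print(np.round(W[110:215:6,280],1).tolist())
E
```

```text
9 [-21.70457311  -0.06369486] [ 500.98640162 -263.22829239   16.20344959] 0.7064912563419173
[[533.6, -267.4, 1.9], [528.7, -266.8, 4.6], [523.8, -266.3, 6.6], [519.0, -265.7, 8.7], [514.2, -265.2, 10.6], [509.5, -264.6, 12.3], [504.8, -264.1, 14.8], [500.0, -263.5, 14.9], [495.5, -263.0, 19.3], [490.8, -262.4, 20.2], [486.2, -261.9, 22.6], [481.5, -261.4, 23.5], [477.0, -260.8, 25.6], [472.6, -260.3, 28.3], [468.1, -259.8, 30.2], [463.5, -259.3, 31.5], [464.9, -259.3, 58.3], [462.1, -259.0, 64.6]]
10 [-21.92308053   0.02393267] [ 501.25893663 -263.42568554   16.07637648] 0.7080360826595916
[[533.9, -267.7, 2.6], [529.0, -267.1, 5.7], [524.1, -266.5, 7.3], [519.3, -266.0, 8.3], [514.5, -265.4, 11.1], [509.8, -264.8, 13.3], [505.1, -264.3, 15.1], [500.3, -263.7, 15.6], [495.7, -263.2, 18.6], [491.0, -262.7, 20.5], [486.4, -262.1, 22.1], [481.9, -261.6, 24.9], [477.0, -261.0, 24.7], [472.7, -260.5, 27.9], [468.3, -260.0, 30.3], [464.0, -259.5, 32.9], [464.7, -259.5, 56.8], [462.3, -259.2, 64.7]]
```

Request:
move_arm(series=[[[0, 0, 5], 0, 0], [[-3, 0, 10], 0, 0], [[-8, 0, 20], 0, 0], [[-15, 0, 30], 0, 0], [[-22, 0, 38], 0, 0], [[-28, 0, 45], 0, 0], [[-28, 0, 45], 0, 0]], force=20)

```text
time_s: 7.28
eef_pos: [422.3, -254.1, 160.1]
ee_rot: [-0.0, 0.998, -0.058, -0.0]
force: [0.1, 0.0, 1.5]
grip_width: 0.177
```

```bash
python3 snap.py 11 wrist;python3 pt.py 11
```

```text
7.325 [ 422.6 -254.1  160.4] -6.6 [0.8 0.2 0.4] 0.1807093444082702
11 slope [2.65 0.03] floor z 6.7 TCPz-floor 153.7 std 0.71
```

View pics/wrist11.png

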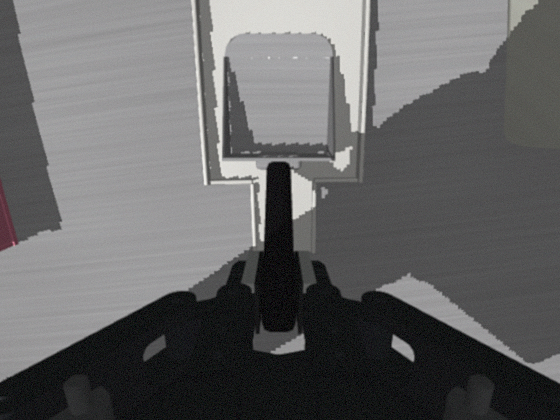

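Request:
move_arm(series=[[[0, 0, 0], 0, 0.4], [[0, 0, 0], 0, 0.4], [[7, 0, 10], 0, 0.4], [[14, 0, 20], 0, 0.4], [[14, 0, 20], 0, 0], [[14, 0, 20], 0, 0], [[14, 0, 20], 0, 0]], force=60)

```text
time_s: 8.2
eef_pos: [436.5, -255.7, 140.5]
ee_rot: [0.0, 0.998, -0.057, 0.0]
force: [-0.1, -0.2, -0.2]
grip_width: 0.17
```

Request:
move_arm(series=[[[0, 0, -40], 0, 0], [[0, 0, -80], 0, 0], [[0, 0, -100], 0, 0], [[0, 0, -100], 0, 0]], force=60)

```text
time_s: 8.7
eef_pos: [436.7, -255.9, 241.6]
ee_rot: [0.001, 0.998, -0.057, 0.001]
force: [-0.8, -0.2, -0.4]
grip_width: 0.171
```

```bash
python3 snap.py 12 wrist;python3 pt.py 12
```

```text
8.75 [ 436.4 -255.6  240.3] -6.58 [-0.1  0.8 -2.4] 0.17086162492510712
12 slope [ 0.03 -0.12] floor z 107.0 TCPz-floor 133.3 std 0.69
```

Request:
move_arm(series=[[[0, 0, 0], 0, 0], [[0, 0, -60], 0, 0], [[0, 0, -60], 0, 0], [[0, 0, 0], 0, 0], [[0, 0, -60], 0, 0], [[0, 0, -60], 0, 0]], force=20)

```text
time_s: 9.5
eef_pos: [437.1, -256.2, 302.0]
ee_rot: [0.001, 0.998, -0.057, 0.002]
force: [-0.0, -0.7, -0.3]
grip_width: 0.163
```

```bash
python3 snap.py 13 wrist;python3 pt.py 13
```

```text
9.55 [ 436.8 -255.9  300.5] -6.58 [-0.2 -0.3 -2.6] 0.1642980789693104
13 slope [ 0.11 -0.15] floor z 167.5 TCPz-floor 133.0 std 0.71
```

View pics/wrist13.png

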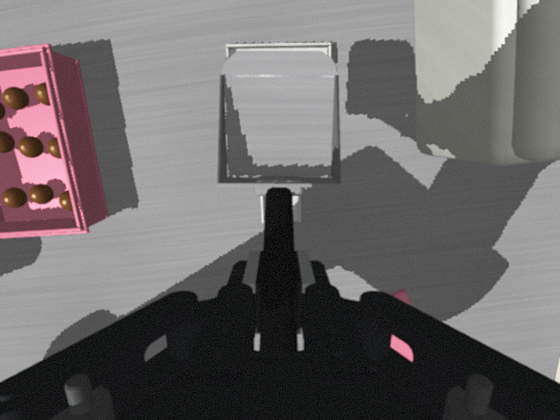

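```bash
python3 - <<'E'
from an import *
im,d,C=load('wrist','13'); W=cloud(C,d); s=ctrl.sense(); h=np.radians(yawd()); ax=np.array([np.cos(h),np.sin(h)]); ay=np.array([-np.sin(h),np.cos(h)])
for u in (265,280,295):
    for v in range(44,62):
        p=W[v,u]
        if p[2]>150: print('lip',u,v,(p[:2]-s['eef_pos'][:2])@ax,(p[:2]-s['eef_pos'][:2])@ay,p[2]-s['eef_pos'][2]); break
rest=np.array([524,-269]); r=np.radians(-6.2)
dd=s['eef_pos'][:2]-rest; print('TCP in rest frame',dd@[np.cos(r),np.sin(r)],dd@[-np.sin(r),np.cos(r)])
E
```

```text
lip 265 51 114.71564550426797 7.99631640466554 -132.77142550397951
lip 280 50 115.17323433061222 -1.0585835557104917 -132.3632241785531
lip 295 51 114.55621690944066 -10.086559641939951 -132.06588061871568
TCP in rest frame -88.13586115230049 3.61033229220202
```

```bash
python3 - <<'E'
from h import *
s=ctrl.sense(); print(s['eef_pos'], s['eef_pos'][2]-(3+135))
E
```

```text
[ 436.76956224 -255.89216845  300.45675837] 162.45675836675252
```

Request:
move_arm(series=[[[0, 0, 60], 0, 0], [[0, 0, 115], 0, 0], [[0, 0, 145], 0, 0], [[0, 0, 161], 0, 0], [[0, 0, 161], 0, 0.5], [[0, 0, 161], 0, 0.5], [[-11, 0, 159], 0, 0.4], [[-11, 0, 159], 0, 0], [[-11, 0, 159], 0, 0], [[-11, 0, 159], 0, 0]], force=60)

```text
time_s: 10.8
eef_pos: [425.8, -254.6, 141.9]
ee_rot: [0.0, 0.998, -0.057, 0.0]
force: [-2.6, 0.3, 6.8]
grip_width: 0.18
```

```bash
python3 snap.py 14 wrist;python3 pt.py 14
```

```text
10.85 [ 425.8 -254.6  142. ] -6.58 [-1.9  0.1  7.2] 0.17564318086299502
14 slope [ 0.07 -0.02] floor z 4.9 TCPz-floor 137.1 std 0.7
```

View pics/wrist14.png

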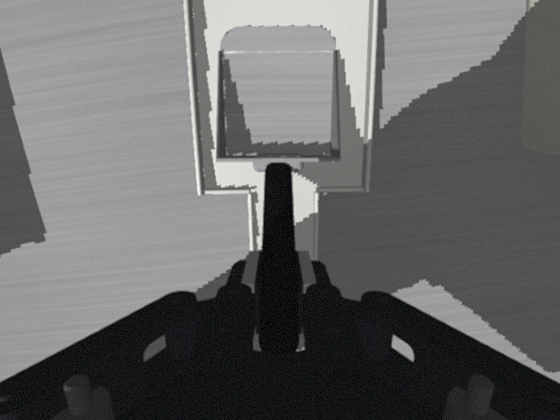

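Request:
move_arm(series=[[[15, 0, 0], 0, 0], [[30, 0, 0], 0, 0], [[42, 0, -1], 0, 0], [[50, 0, -9], 0, 0], [[59, 0, -19], 0, 0], [[69, 0, -28], 0, 0], [[79, 0, -37], 0, 0], [[90, 0, -44], 0, 0], [[102, 0, -51], 0, 0], [[102, 0, -51], 0, 0]], force=20)

```text
time_s: 12.1
eef_pos: [526.9, -265.9, 191.9]
ee_rot: [-0.0, 0.998, -0.057, -0.001]
force: [-1.4, 0.1, -1.1]
grip_width: 0.177
```

```bash
python3 snap.py 15 wrist
```

```text
12.15 [ 526.7 -265.9  191.8] -6.56 [-0.8  0.1 -0.9] 0.1791490371668519
```

View pics/wrist15.png

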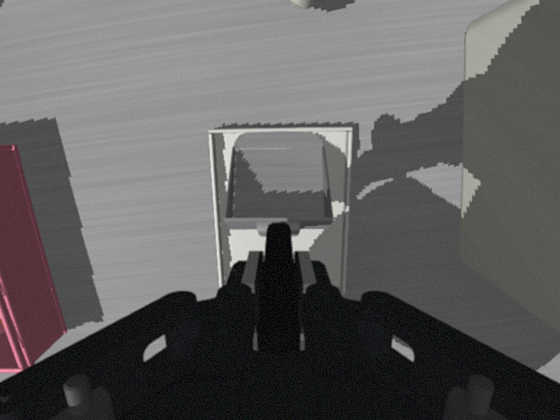

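Request:
move_arm(series=[[[-3, 0, -10], 0, 0], [[-10, 0, -60], 0, 0], [[-10, 0, -100], 0, 0], [[-10, 0, -100], 0, 0]], force=80)

```text
time_s: 12.65
eef_pos: [517.4, -265.4, 296.2]
ee_rot: [0.002, 0.998, -0.057, 0.003]
force: [-1.2, 0.8, -1.7]
grip_width: 0.171
```

```bash
python3 snap.py 16 wrist; cat > fl.py <<'E'
import sys
from an import *
k,v0,v1=sys.argv[1],int(sys.argv[2]),int(sys.argv[3]); pos=ctrl.sense()['eef_pos']
im,d,C=load('wrist',k); W=cloud(C,d); h=np.radians(yawd()); ax=np.array([np.cos(h),np.sin(h)]); ay=np.array([-np.sin(h),np.cos(h)])
Q=np.stack([(W[...,:2]-pos[:2])@ax,(W[...,:2]-pos[:2])@ay,W[...,2]-pos[2]],-1)
P=Q[v0:v1,248:312].reshape(-1,3); P=P[np.isfinite(P[:,0])]
A=np.c_[P[:,0],P[:,1],np.ones(len(P))]; s=np.linalg.lstsq(A,P[:,2],rcond=None)[0]; r=P[:,2]-A@s
print('pitch',np.degrees(np.arctan(s[:2])).round(2),'std',r.std().round(2))
on=np.abs(Q[...,2]-(Q[...,0]*s[0]+Q[...,1]*s[1]+s[2]))<4
for u in (265,280,295):
    vs=np.nonzero(on[:,u])[0]; vs=vs[(vs>v0-60)&(vs<v1)]
    run=v0
    while run-1>=0 and on[run-1,u]: run-=1
    print('lip',u,run,Q[run,u].round(1))
E
python3 fl.py 16 130 160
```

```text
12.7 [ 517.  -265.   293.7] -6.59 [-0.3 -0.5 -1.1] 0.1716829977123749
pitch [-59.24   1.71] std 18.91
lip 265 130 [  71.2   14.2 -290.6]
lip 280 130 [  71.2   -2.8 -291. ]
lip 295 130 [  71.2  -19.8 -290.6]
```

View pics/wrist16.png

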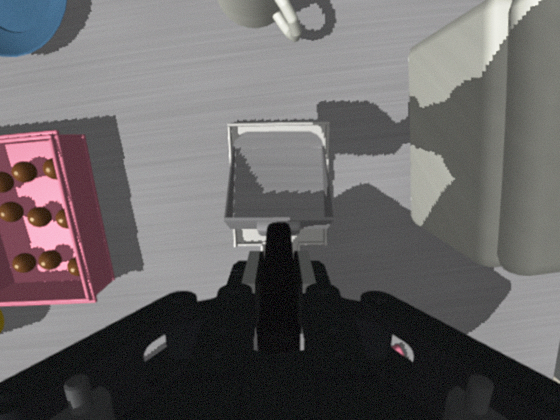

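```bash
python3 fl.py 16 150 188
```

```text
pitch [-28.18  -0.26] std 0.71
lip 265 131 [  68.8   10.2 -184.2]
lip 280 131 [  68.8   -1.8 -183.1]
lip 295 131 [  68.8  -13.8 -184.3]
```

```bash
python3 - <<'E'
from h import *
print(to([419.8,51,295],-2.9))
E
```

```text
(array([-132.8, -302.8,   -1.3]), np.float64(-3.7))
```

Request:
move_arm(series=[[[-15, -40, 0], -1, 0], [[-40, -95, 0], -2, 0], [[-65, -150, 0], -3, 0], [[-90, -205, 0], -3.7, 0], [[-112, -255, 0], -3.7, 0], [[-128, -290, 0], -3.7, 0], [[-133, -303, 0], -3.7, 0], [[-133, -303, 0], -3.7, 0], [[-133, -303, 0], -3.7, 0]], force=80)

```text
time_s: 13.82
eef_pos: [420.0, 50.3, 292.1]
ee_rot: [0.0, 1.0, -0.026, -0.0]
force: [0.3, -0.0, -0.9]
grip_width: 0.177
```

```bash
python3 snap.py 17 wrist;python3 fl.py 17 150 188
```

```text
13.875 [420.   50.3 292.1] -2.96 [ 0.7  0.  -1.4] 0.17085231124416886
pitch [-28.68  -0.15] std 0.71
lip 265 131 [  67.1   11.2 -186.9]
lip 280 131 [  67.1   -0.8 -186. ]
lip 295 131 [  67.1  -12.8 -186.2]
```

View pics/wrist17.png

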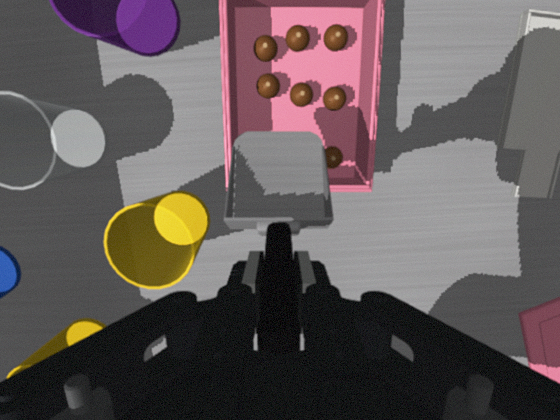

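```bash
python3 - <<'E'
from an import *
im,d,C=load('wrist','17'); W=cloud(C,d)
for u,v in ((221,10),(227,120),(383,10),(375,140),(372,189)): print((u,v),plane(C,u,v,58)[:2].round(1))
print('inner right edge floor', [plane(C,u,v,4)[:2].round(1) for u,v in ((357,30),(353,120))])
hsv=cv2.cvtColor(im,cv2.COLOR_RGB2HSV); H,S,V=cv2.split(hsv)
nut=(H>4)&(H<18)&(S>90)&(W[...,2]<40)&(W[...,0]>400); nut[:, :230]=0
k,lab,st,ce=cv2.connectedComponentsWithStats(nut.astype(np.uint8))
b=-0.05;c,s=np.cos(b),np.sin(b)
for i in range(1,k):
    if st[i,4]>60:
        P=plane(C,*ce[i],16.5)[:2]; q=P-[520.6,23.9]; print('nut',ce[i].round(0),st[i,4],P.round(1),'box',np.round([q[0]*c+q[1]*s,-q[0]*s+q[1]*c],1))
E
```

```text
(221, 10) [593.5  92.2]
(227, 120) [499.9  95. ]
(383, 10) [586.9 -50.2]
(375, 140) [474.4 -44.7]
(372, 189) [426.9 -42.8]
inner right edge floor [array([586.6, -40.3]), array([495.3, -36.1])]
nut [297.  38.] 461 [578.3  23.6] box [57.7  2.6]
nut [335.  37.] 464 [577.2 -15.2] box [ 58.5 -36.2]
nut [265.  48.] 462 [570.6  56.5] box [48.4 35.1]
nut [268.  86.] 427 [534.1  56.1] box [11.9 32.8]
nut [301.  94.] 400 [523.7  21.7] box [ 3.2 -2.1]
nut [334.  98.] 411 [518.2 -13.1] box [ -0.6 -37.1]
nut [333. 157.] 266 [457.2 -11.3] box [-61.6 -38.3]
```

Request:
move_arm(series=[[[15, -1.5, 25], 0, 0], [[22, -1.5, 50], 0, 0], [[22.5, -1.5, 70], 0, 0], [[22.5, -1.5, 80], 0, 0], [[26, -1.5, 85], 0, 0], [[30, -1.5, 90], 0, 0], [[34, -1.5, 94], 0, 0], [[37, -1.5, 97], 0, 0], [[37, -1.5, 97], 0, 0]], force=80)

```text
time_s: 15.0
eef_pos: [456.8, 51.0, 195.3]
ee_rot: [-0.0, 1.0, -0.025, -0.0]
force: [-0.1, -0.3, -0.9]
grip_width: 0.179
```

```bash
python3 snap.py 18 wrist scene;python3 fl.py 18 150 188
```

```text
15.1 [456.6  51.  195.5] -2.87 [-0.5 -0.7 -0.9] 0.17469520713589226
pitch [-28.6   -0.15] std 0.72
lip 265 133 [  65.7   11.1 -185.8]
lip 280 131 [  67.2   -0.9 -187.2]
lip 295 131 [  67.2  -12.9 -187.3]
```

View pics/wrist18.png

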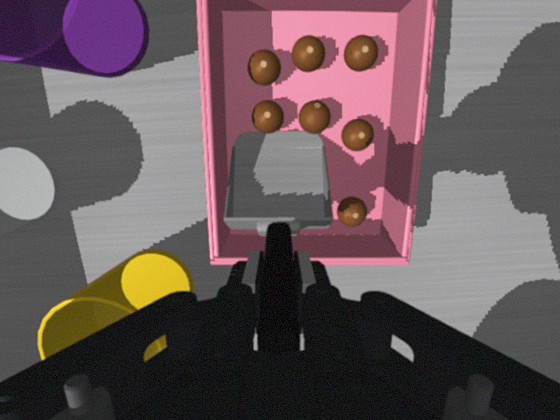

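Request:
move_arm(series=[[[8, 0, 0.5], 0, 0], [[16, 0, 1], 0, 0], [[23.5, 0, 1.5], 0, 0], [[19, 0, 7], 0, 0], [[14, 0, 13.5], 0, 0], [[10.5, 0, 20.5], 0, 0], [[7.5, 0, 27.5], 0, 0], [[5, 0, 34.5], 0, 0], [[5, 0, 34.5], 0, 0]], force=20)

```text
time_s: 16.23
eef_pos: [461.7, 50.7, 160.9]
ee_rot: [0.0, 1.0, -0.025, 0.0]
force: [0.1, 1.5, 1.1]
grip_width: 0.175
```

```bash
python3 snap.py 19 wrist
```

```text
16.275 [461.7  50.7 161. ] -2.88 [0.1 0.9 1.4] 0.17846797699497913
```

View pics/wrist19.png

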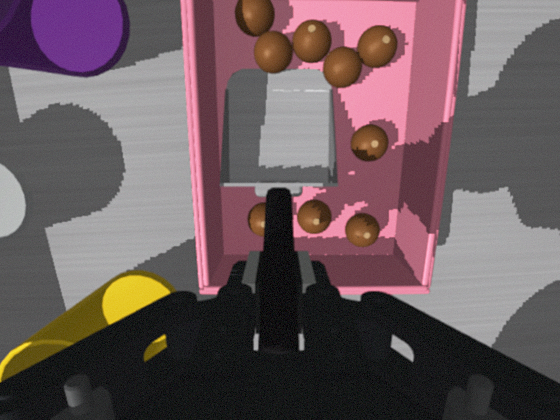

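```bash
python3 fl.py 19 95 150; python3 - <<'E'
from an import *
im,d,C=load('wrist','19'); W=cloud(C,d)
hsv=cv2.cvtColor(im,cv2.COLOR_RGB2HSV); H,S,V=cv2.split(hsv)
nut=(H>4)&(H<18)&(S>90)&(W[...,2]<40)&(W[...,0]>400); nut[:, :230]=0
k,lab,st,ce=cv2.connectedComponentsWithStats(nut.astype(np.uint8))
b=-0.045;c,s=np.cos(b),np.sin(b)
def bx(P): q=P[:2]-np.array([521.5,23.9]); return np.round([q[0]*c+q[1]*s,-q[0]*s+q[1]*c],1)
for i in range(1,k):
    if st[i,4]>60: print('nut',ce[i].round(0),st[i,4],'box',bx(plane(C,*ce[i],16.5)))
print('walls left inner floor',bx(plane(C,222,60,4)),'right',bx(plane(C,412,60,4)), 'lip',bx(W[72,280]),bx(W[72,300]),W[72,280])
E
```

```text
pitch [-9.2  0. ] std 0.67
lip 265 72 [ 105.8    9.5 -155.3]
lip 280 73 [ 105.1   -0.6 -155.3]
lip 295 53 [ 117.8  -10.6 -156. ]
nut [312.  44.] 6173 box [59.2  2.6]
nut [369. 142.] 1031 box [ -1.6 -37.1]
nut [314. 216.] 857 box [-53.   -0.9]
nut [257. 219.] 440 box [-54.7  39.7]
nut [362. 230.] 876 box [-63.4 -36. ]
walls left inner floor [53.1 62. ] right [ 53.2 -66.9] lip [43. 23.] [44.6  9.5] [565.45949867  44.89688217  16.13075833]
```

Request:
move_arm(series=[[[-1, 2, 5], 0, 0], [[-3, 2, 10], 0, 0], [[-5, 2, 15], 0, 0], [[-6, 2, 18.5], 0, 0], [[-1, 2, 18.5], 0, 0], [[4, 2, 18.5], 0, 0], [[9, 2, 18.5], 0, 0]], force=20)

```text
time_s: 17.15
eef_pos: [470.9, 48.2, 142.5]
ee_rot: [0.0, 1.0, -0.025, 0.0]
force: [-1.7, -0.2, 3.7]
grip_width: 0.174
```

```bash
python3 snap.py 20 wrist; python3 fl.py 20 90 130
```

```text
17.2 [471.4  48.1 142.5] -2.88 [1.4 0.5 2.7] 0.17295786856981468
pitch [-0.6  -0.02] std 0.67
lip 265 38 [ 121.2    8.6 -136.3]
lip 280 44 [ 118.2   -0.5 -137.9]
lip 295 82 [  95.9   -9.8 -135.8]
```

View pics/wrist20.png

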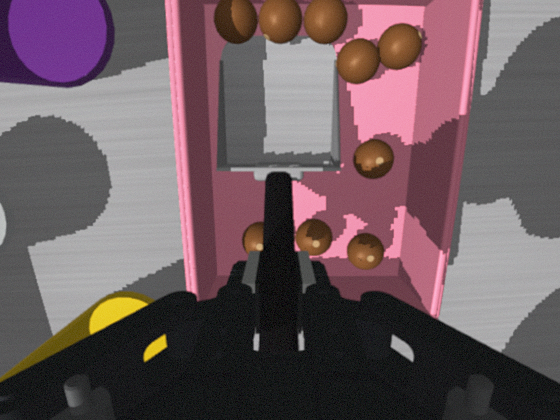

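Request:
move_arm(series=[[[2, 0, 0], 0, 0], [[4, 0, 0], 0, 0], [[6, 0, 0], 0, 0], [[8, 0, 0], 0, 0], [[8, 0, 0], 0, 0]], force=60)

```text
time_s: 17.82
eef_pos: [478.8, 47.8, 142.4]
ee_rot: [0.0, 1.0, -0.025, 0.0]
force: [0.4, 0.1, 2.7]
grip_width: 0.173
```

```bash
python3 snap.py 21 wrist scene; python3 fl.py 21 90 130
```

```text
17.925 [478.7  47.8 142.4] -2.88 [ 1.2 -0.7  2.3] 0.16973889448900367
pitch [-0.46 -0.06] std 0.67
lip 265 52 [ 114.     8.6 -136.4]
lip 280 58 [ 110.3   -0.5 -135.5]
lip 295 51 [ 114.7   -9.7 -137.3]
```

View pics/wrist21.png

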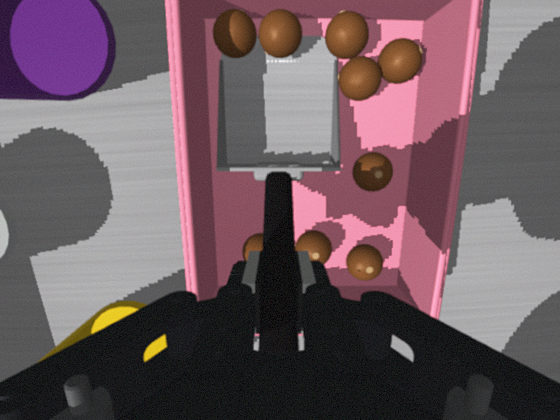

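```bash
python3 - <<'E'
from an import *
im,d,C=load('wrist','21'); W=cloud(C,d)
b=-0.045;c,s=np.cos(b),np.sin(b)
def bx(P): q=P[:2]-np.array([521.5,23.9]); return np.round([q[0]*c+q[1]*s,-q[0]*s+q[1]*c],1)
for n,u,v in (('a',235,33),('b',281,33),('c',347,35),('E',360,78),('G',401,61),('D',373,171),('B',314,246),('C',258,248),('A',365,262)): print(n,bx(plane(C,u,v,16.5)))
print('side R',bx(plane(C,338,100,14)),'heel R',bx(plane(C,340,166,32)),'L',bx(plane(C,218,166,32)),'farwall top inner',bx(plane(C,300,3,58)),'floor far',bx(plane(C,300,20,4)))
im2,d2,C2=load('scene','21')
a=cv2.resize(im2[190:285,255:350,::-1],None,fx=6,fy=6,interpolation=cv2.INTER_CUBIC); cv2.imwrite('pics/c21.png',a)
E
```

```text
a [78.1 46.6]
b [77.8 20.3]
c [ 76.8 -17.6]
E [ 53.5 -26.3]
G [ 63.1 -50. ]
D [ -1.5 -37.5]
B [-51.5  -1.4]
C [-52.7  36.2]
A [-63.4 -36.6]
side R [ 41.3 -14.1] heel R [  3.3 -13.4] L [ 3.7 57.1] farwall top inner [78.3 12.2] floor far [88.6  8.6]
```

View pics/c21.png

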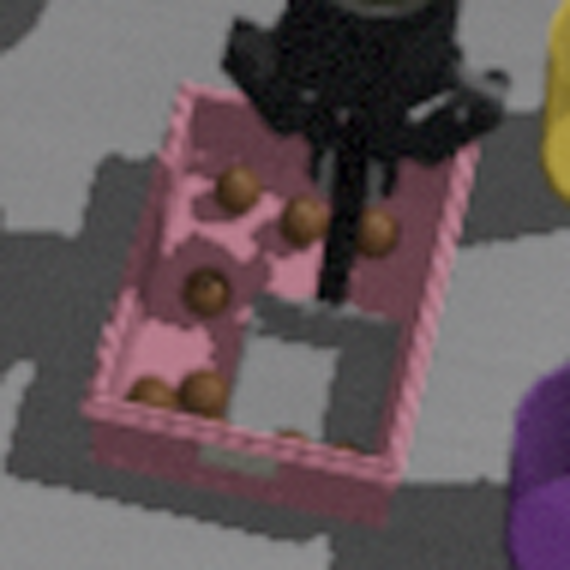

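Request:
move_arm(series=[[[4, 0, 0], 0, 0], [[12, 0, -9], 0, 0], [[21, 0, -19.5], 0, 0], [[31, 0, -29], 0, 0], [[41, 0, -37.5], 0, 0], [[52, 0, -45], 0, 0], [[64, 0, -51.5], 0, 0], [[64, 0, -51.5], 0, 0]], force=20)

```text
time_s: 18.92
eef_pos: [542.8, 44.6, 194.2]
ee_rot: [0.0, 1.0, -0.025, -0.0]
force: [-1.8, 0.7, -1.3]
grip_width: 0.175
```

Request:
move_arm(series=[[[0, 0, 0], 0, 0], [[-6, 0, -0.5], 0, 0], [[-14, 0, -1], 0, 0], [[-24, 0, -1], 0, 0], [[-36, 0, -4], 0, 0]], force=80)

```text
time_s: 19.55
eef_pos: [505.6, 46.5, 198.0]
ee_rot: [-0.0, 1.0, -0.025, -0.0]
force: [-0.1, -1.0, -0.3]
grip_width: 0.169
```

```bash
python3 snap.py 22 wrist; python3 fl.py 22 150 188
```

```text
19.6 [504.6  46.7 198.4] -2.86 [ 0.8  0.3 -0.1] 0.17281164179569997
pitch [-26.23  -0.12] std 0.71
lip 265 129 [  69.5   10.7 -180.9]
lip 280 150 [  53.7   -1.  -174.7]
lip 295 129 [  69.5  -12.7 -180.7]
```

View pics/wrist22.png

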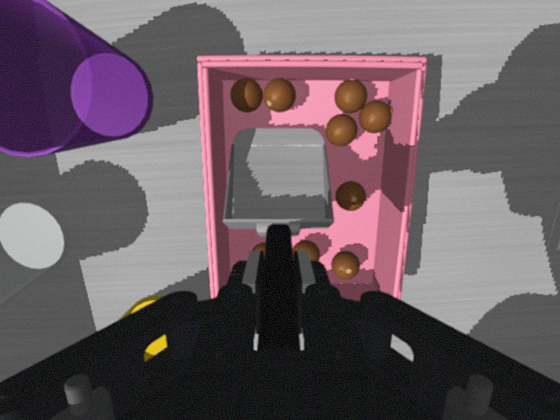

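```bash
cat > bx.py <<'E'
from an import *
b=-0.045;c,s=np.cos(b),np.sin(b)
def bx(P): q=P[:2]-np.array([521.5,23.9]); return np.round([q[0]*c+q[1]*s,-q[0]*s+q[1]*c],1)
def wx(p): return np.array([521.5+p[0]*c-p[1]*s,23.9+p[0]*s+p[1]*c])
E
python3 - <<'E'
from bx import *
im,d,C=load('wrist','22'); W=cloud(C,d)
for n,u,v in (('a',247,95),('b',280,95),('c',350,96),('E',341,130),('G',376,116),('D',350,195),('B',306,252),('C',264,252),('A',345,265)): print(n,bx(plane(C,u,v,16.5)))
for n,u,v in (('rimL far',203,62),('rimR far',424,62),('rimR near',400,295)): print(n,bx(plane(C,u,v,58)))
p=ctrl.sense()['eef_pos']; print('tcp box',bx(p))
print(to([*wx([-11-71.5,-26.5]),265],-2.7))
E
```

```text
a [77.  45.8]
b [76.9 20.6]
c [ 76.1 -33. ]
E [ 50.7 -27.1]
G [ 61.3 -54.1]
D [ -1.2 -36.8]
B [-51.2  -1.4]
C [-50.9  34.9]
A [-63.6 -35.9]
rimL far [92.3 68.9]
rimR far [ 92.3 -70. ]
rimR near [-70.2 -69.6]
tcp box [-17.9  22. ]
(array([-64.4,  48.8, -66.6]), np.float64(-0.2))
```

Request:
move_arm(series=[[[0, 0, -35], 0, 0], [[-10, 8, -66], 0, 0], [[-35, 25, -66], 0, 0], [[-58, 42, -66], 0, 0], [[-67, 49, -64], 0, 0], [[-68, 49, -40], 0, 0], [[-68, 49, -20], 0, 0], [[-68, 49, -12], 0, 0], [[-68, 49, -12], 0, 0]], force=80)

```text
time_s: 20.72
eef_pos: [436.2, 1.0, 209.9]
ee_rot: [-0.0, 1.0, -0.025, -0.0]
force: [-0.0, -0.0, -0.3]
grip_width: 0.171
```

```bash
python3 snap.py 23 wrist; python3 fl.py 23 150 188; python3 -c "
from bx import *
p=ctrl.sense()['eef_pos']; print('tcp box',bx(p))"
```

```text
20.775 [436.4   0.9 210.3] -2.87 [-0.3  0.6 -0.9] 0.1745786108317464
pitch [-2.625e+01  1.000e-02] std 0.71
lip 265 129 [  68.4   11.  -181.9]
lip 280 129 [  68.4   -0.8 -182.2]
lip 295 129 [  68.4  -12.4 -181.2]
tcp box [-83.9 -26.8]
```

View pics/wrist23.png

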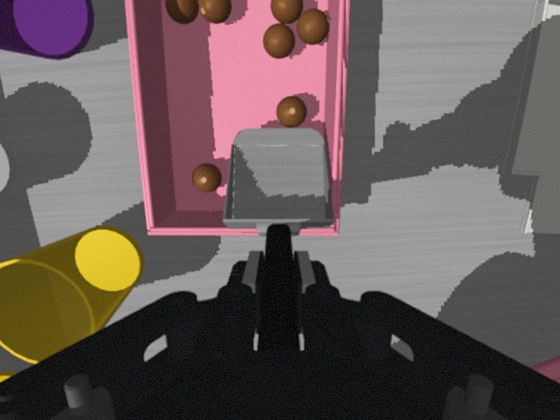

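Request:
move_arm(series=[[[2, -1, 5], 0, 0], [[6, -1, 10], 0, 0], [[10, -1, 15], 0, 0], [[14, -1, 19], 0, 0], [[17, -1, 21], 0, 0], [[17, -1, 21], 0, 0]], force=80)

```text
time_s: 21.52
eef_pos: [453.3, 1.0, 188.8]
ee_rot: [-0.0, 1.0, -0.025, -0.0]
force: [-0.2, -0.2, -1.2]
grip_width: 0.168
```

```bash
python3 snap.py 24 wrist; python3 fl.py 24 150 188; python3 -c "
from bx import *
p=ctrl.sense()['eef_pos']; print('tcp box',bx(p))"
```

```text
21.575 [453.2   1.  188.9] -2.87 [-0.3  0.7 -0.7] 0.1674287986177547
pitch [-26.12  -0.09] std 0.72
lip 265 129 [  68.7   10.9 -180.8]
lip 280 126 [  71.    -0.8 -184.9]
lip 295 132 [  66.4  -12.4 -177.7]
tcp box [-67.2 -25.9]
```

View pics/wrist24.png

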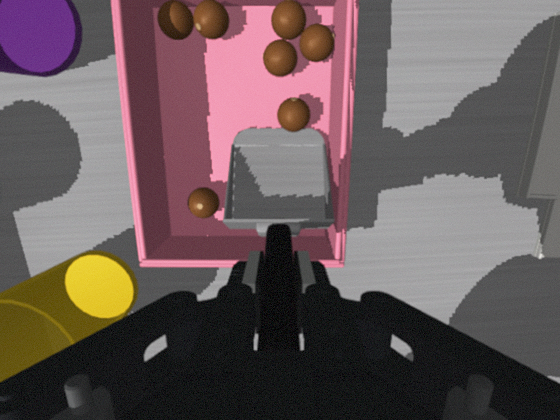

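Request:
move_arm(series=[[[8, 0, 0], 0, 0], [[15, 0, 0.5], 0, 0], [[21, 0, 0.5], 0, 0], [[17, 0, 7], 0, 0], [[14, 0, 14], 0, 0], [[11, 0, 21], 0, 0], [[8.5, 0, 28], 0, 0], [[6, 0, 35], 0, 0], [[4, 0, 41], 0, 0], [[2, 0, 46.5], 0, 0]], force=20)

```text
time_s: 22.82
eef_pos: [455.4, 0.9, 142.7]
ee_rot: [0.0, 1.0, -0.025, 0.001]
force: [-0.7, 0.3, 3.9]
grip_width: 0.169
```

```bash
python3 snap.py 25 wrist; python3 fl.py 25 90 130; python3 -c "
from bx import *
p=ctrl.sense()['eef_pos']; print('tcp box',bx(p))"
```

```text
22.875 [455.1   0.9 142.1] -2.88 [-0.1  0.2  2.8] 0.16623118728537234
pitch [-0.66 -0.08] std 0.68
lip 265 40 [ 121.6    8.5 -137.5]
lip 280 39 [ 122.1   -0.6 -137.1]
lip 295 57 [ 111.6   -9.8 -135.9]
tcp box [-65.3 -25.9]
```

View pics/wrist25.png

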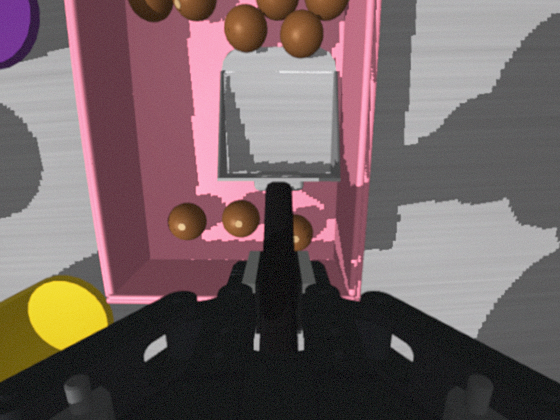

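Request:
move_arm(series=[[[3, 0, 0], 0, 0], [[6, 0, 0], 0, 0], [[9, 0, 0], 0, 0], [[12, 0, 0], 0, 0], [[15, 0, 0], 0, 0], [[18, 0, 0], 0, 0], [[20, 0, 0], 0, 0], [[20, 0, 0], 0, 0]], force=60)

```text
time_s: 23.88
eef_pos: [475.4, -0.1, 142.5]
ee_rot: [0.0, 1.0, -0.025, 0.0]
force: [-0.1, 0.7, 3.7]
grip_width: 0.17
```

```bash
python3 snap.py 26 wrist; python3 fl.py 26 90 130; python3 -c "
from bx import *
p=ctrl.sense()['eef_pos']; print('tcp box',bx(p))"
```

```text
23.925 [ 4.755e+02 -1.000e-01  1.425e+02] -2.88 [0.8 0.  3.5] 0.1689894113003383
pitch [ 4.89 -2.85] std 2.75
lip 265 51 [ 114.5    8.6 -136.4]
lip 280 62 [ 108.2   -0.6 -136.7]
lip 295 90 [  90.    -9.2 -121.5]
tcp box [-44.9 -26. ]
```

View pics/wrist26.png

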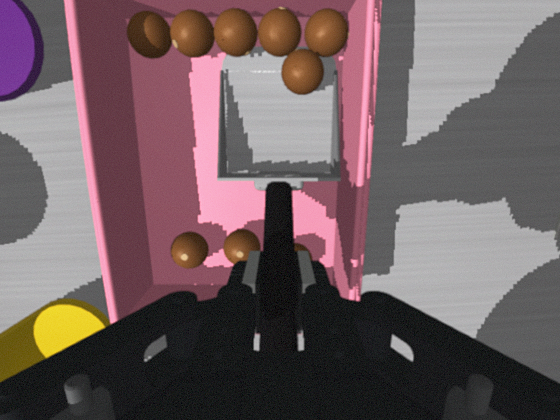

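Request:
move_arm(series=[[[2, 0, 0], 0, 0], [[4, 0, 0], 0, 0], [[5, 0, 0], 0, 0], [[5, 0, 0], 0, 0]], force=60)

```text
time_s: 24.42
eef_pos: [480.2, -0.3, 142.5]
ee_rot: [-0.0, 1.0, -0.025, 0.0]
force: [-0.4, -0.2, 5.3]
grip_width: 0.169
```

Request:
move_arm(series=[[[0, 0, 0], 0, 0], [[-0.5, 0, 2], 0, 0], [[-0.5, 0, 4], 0, 0], [[-0.5, 0, 6], 0, 0], [[-0.5, 0, 6], 0, 0]], force=20)

```text
time_s: 25.05
eef_pos: [480.1, -0.4, 137.7]
ee_rot: [0.0, 1.0, -0.025, 0.001]
force: [-4.2, 0.7, 19.4]
grip_width: 0.173
```

```bash
python3 snap.py 27 wrist; python3 fl.py 27 100 160; python3 -c "
from bx import *
p=ctrl.sense()['eef_pos']; print('tcp box',bx(p))"
```

```text
25.1 [480.1  -0.5 137.7] -2.87 [-4.1  0.1 18.4] 0.16985943252711524
pitch [10.05 -4.09] std 3.53
lip 265 96 [  87.7    8.5 -129.1]
lip 280 93 [  89.3   -0.6 -128.9]
lip 295 100 [  83.5   -8.7 -110.4]
tcp box [-40.3 -26.2]
```

View pics/wrist27.png

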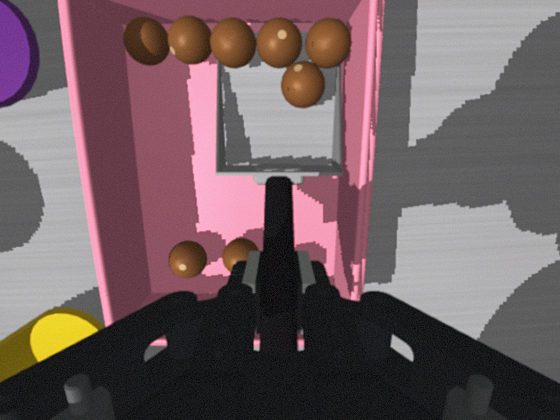

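```bash
cat > fl2.py <<'E'
import sys
from bx import *
k,v0,v1,u0,u1=sys.argv[1],*map(int,sys.argv[2:6]); pos=ctrl.sense()['eef_pos']
im,d,C=load('wrist',k); W=cloud(C,d); h=np.radians(yawd()); ax=np.array([np.cos(h),np.sin(h)]); ay=np.array([-np.sin(h),np.cos(h)])
Q=np.stack([(W[...,:2]-pos[:2])@ax,(W[...,:2]-pos[:2])@ay,W[...,2]-pos[2]],-1)
P=Q[v0:v1,u0:u1].reshape(-1,3); P=P[np.isfinite(P[:,0])]
A=np.c_[P[:,0],P[:,1],np.ones(len(P))]; s=np.linalg.lstsq(A,P[:,2],rcond=None)[0]; r=P[:,2]-A@s
print('pitch,roll',np.degrees(np.arctan(s[:2])).round(2),'std',r.std().round(2),'mean z',(P[:,2].mean()+pos[2]).round(1),'TCP box',bx(pos), 'z at 120 ahead',(s[0]*120+s[2]).round(1),'at 50',(s[0]*50+s[2]).round(1))
E
python3 fl2.py 27 110 155 232 285; python3 fl2.py 26 110 155 232 285
```

```text
pitch,roll [ 4.12 -0.11] std 0.67 mean z 7.1 TCP box [-40.3 -26.2] z at 120 ahead -126.7 at 50 -131.7
pitch,roll [-0.23  0.08] std 0.66 mean z 6.2 TCP box [-40.3 -26.2] z at 120 ahead -131.7 at 50 -131.4
```

Request:
move_arm(series=[[[-0.5, 0, 1.5], 0, 0], [[-0.5, 0, 1.5], 0, 0]], force=20)

```text
time_s: 25.35
eef_pos: [479.6, -0.4, 136.2]
ee_rot: [0.0, 1.0, -0.025, 0.001]
force: [-4.1, 0.4, 18.8]
grip_width: 0.17
```

Request:
move_arm(series=[[[0, 0, 0], 0, 0], [[0, 0, -3], 0, 0], [[0, 0, -8], 0, 0], [[0, 0, -13], 0, 0], [[0, 0, -18], 0, 0], [[0, 0, -23], 0, 0], [[0, 0, -28], 0, 0], [[0, 0, -30], 0, 0]], force=100)

```text
time_s: 26.35
eef_pos: [479.2, -0.3, 165.3]
ee_rot: [0.0, 1.0, -0.025, 0.0]
force: [0.0, 0.6, -1.5]
grip_width: 0.161
```

```bash
python3 snap.py 28 wrist; python3 fl2.py 28 110 155 232 285
```

```text
26.4 [ 4.792e+02 -3.000e-01  1.653e+02] -2.87 [ 1.3 -0.  -1.5] 0.15914784419571837
pitch,roll [ 36.17 -21.88] std 6.44 mean z 40.0 TCP box [-41.2 -26. ] z at 120 ahead -80.5 at 50 -131.7
```

View pics/wrist28.png

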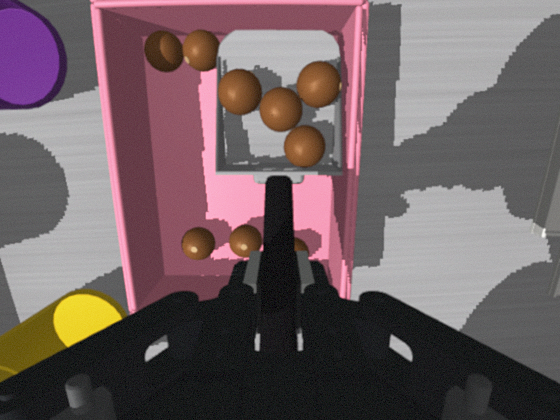

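```bash
python3 -c "
from h import *
s=ctrl.sense(); print(s['joints'].round(3))"
```

```text
[-0.246  0.379  1.806  0.     0.956  1.375]
```

Request:
move_arm(series=[[[0, 0, -5], 0, 0], [[0, 0, -12], 0, 0], [[0, 0, -22], 0, 0], [[0, 0, -34], 0, 0], [[0, 0, -46], 0, 0], [[0, 0, -58], 0, 0], [[0, 0, -68], 0, 0], [[0, 0, -75], 0, 0], [[0, 0, -79], 0, 0], [[0, 0, -80], 0, 0]], force=100)

```text
time_s: 27.65
eef_pos: [479.1, -0.3, 244.9]
ee_rot: [-0.0, 1.0, -0.025, -0.0]
force: [0.0, -1.0, -1.4]
grip_width: 0.16
```

```bash
python3 snap.py 29 wrist; python3 fl2.py 29 140 160 225 270
```

```text
27.7 [ 4.790e+02 -2.000e-01  2.449e+02] -2.88 [ 0.6  0.1 -1.6] 0.1637374280711052
pitch,roll [ 4.55 -0.08] std 0.67 mean z 113.9 TCP box [-41.3 -26. ] z at 120 ahead -125.8 at 50 -131.4
```

View pics/wrist29.png

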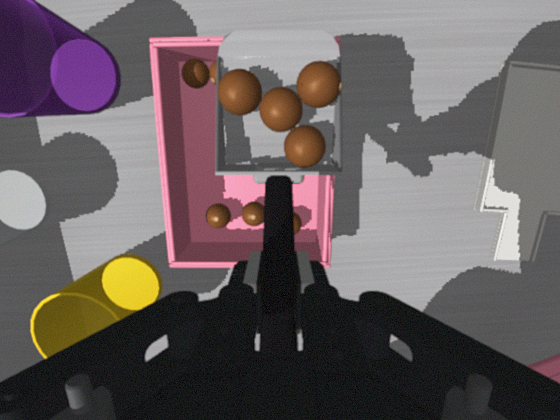

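Request:
move_arm(series=[[[0, 0, 0], -2, 0], [[0, 0, 0], -5, 0], [[0, 0, 0], -9, 0], [[0, 0, 0], -14, 0], [[0, 0, 0], -20, 0], [[0, 0, 0], -26, 0], [[0, 0, 0], -32, 0], [[0, 0, 0], -38, 0], [[0, 0, 0], -44, 0], [[0, 0, 0], -50, 0]], force=100)

```text
time_s: 28.95
eef_pos: [479.0, -0.3, 244.7]
ee_rot: [-0.0, 0.916, 0.402, -0.0]
force: [0.4, -0.7, -2.2]
grip_width: 0.158
```

Request:
move_arm(series=[[[0, 0, 0], -6, 0], [[0, 0, 0], -12, 0], [[0, 0, 0], -18, 0], [[0, 0, 0], -24, 0], [[0, 0, 0], -30, 0], [[0, 0, 0], -35, 0], [[0, 0, 0], -39, 0], [[0, 0, 0], -42, 0], [[0, 0, 0], -43, 0]], force=100)

```text
time_s: 30.08
eef_pos: [479.1, -0.3, 244.7]
ee_rot: [-0.0, 0.706, 0.708, -0.0]
force: [0.4, -0.3, -1.9]
grip_width: 0.163
```

```bash
python3 snap.py 30 wrist; python3 fl2.py 30 140 160 225 270
```

```text
30.125 [ 4.791e+02 -3.000e-01  2.447e+02] 90.21 [ 0.5 -0.2 -0.9] 0.16043651093398292
pitch,roll [ 4.29 -0.03] std 0.65 mean z 113.7 TCP box [-41.3 -26.1] z at 120 ahead -126.2 at 50 -131.5
```

View pics/wrist30.png

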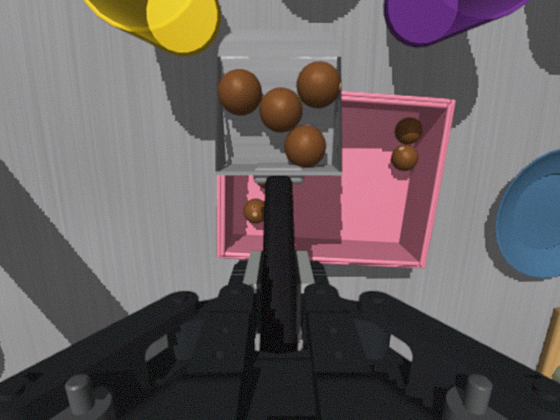

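```bash
python3 - <<'E'
from bx import *
im,d,C=load('wrist','17'); print('foot',plane(C,78,138,3),'rim',plane(C,20,140,100))
im,d,C=load('wrist','23'); 
print(to([492,48,238],90))
E
```

```text
foot [493.55402461 276.8703682    3.        ] rim [493.4055818  266.79464053 100.        ]
(array([48.2, 13.1,  6.7]), np.float64(0.2))
```

Request:
move_arm(series=[[[3, 1, 0], 0, 0], [[10, 3, 0], 0, 0], [[20, 6, 1], 0, 0], [[30, 9, 3], 0, 0], [[38, 11, 4], 0, 0], [[44, 12, 5], 0, 0], [[47, 13, 6], 0, 0], [[48, 13, 7], 0, 0]], force=100)

```text
time_s: 31.12
eef_pos: [492.0, 47.8, 237.8]
ee_rot: [-0.0, 0.706, 0.708, -0.0]
force: [-0.4, 0.6, -2.5]
grip_width: 0.158
```

```bash
python3 snap.py 31 wrist scene; python3 fl2.py 31 140 160 225 270
```

```text
31.225 [491.9  47.7 237.8] 90.12 [-0.9  0.1 -2.1] 0.1624770280006294
pitch,roll [ 3.43 -0.07] std 0.64 mean z 106.8 TCP box [-30.6  22.5] z at 120 ahead -127.1 at 50 -131.3
```

View pics/scene31.png

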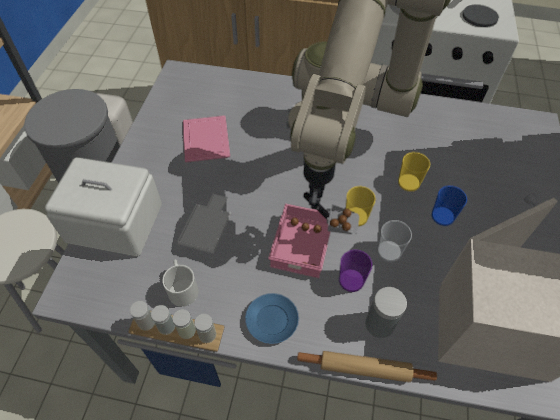

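View pics/wrist31.png

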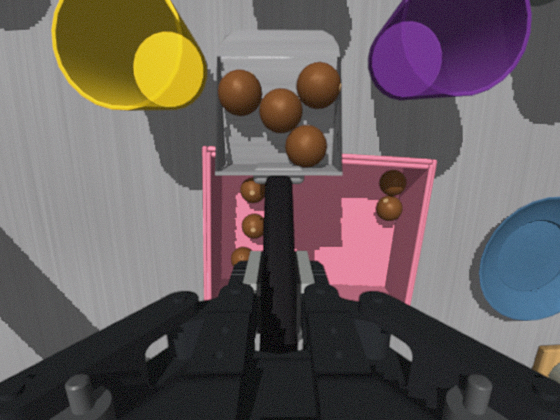

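Request:
move_arm(series=[[[10, 0, 0], 0, 0], [[37, 0, 0], 0, 0], [[87, 0, 0], 0, 0], [[87, 0, 0], 0, 0], [[87, 0, 0], 0, 0], [[87, 0, 0], 0, 0]], force=100)

```text
time_s: 31.98
eef_pos: [491.9, 134.1, 237.9]
ee_rot: [0.0, 0.707, 0.707, -0.0]
force: [-0.2, -0.3, -1.0]
grip_width: 0.156
```

```bash
python3 snap.py 32 wrist scene; python3 -c "
from h import *
a=np.load('scene32.npz')['im'][190:290,300:440,::-1]; cv2.imwrite('pics/c32.png',cv2.resize(a,None,fx=5,fy=5,interpolation=cv2.INTER_CUBIC))"
```

```text
32.075 [491.9 134.1 238. ] 90.06 [-0.4 -0.2 -1.5] 0.162123785960985
```

View pics/wrist32.png

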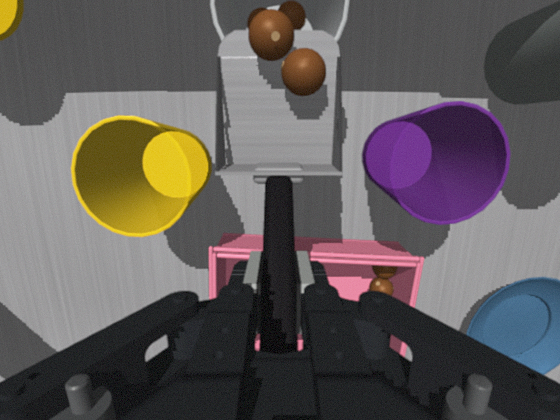

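View pics/c32.png

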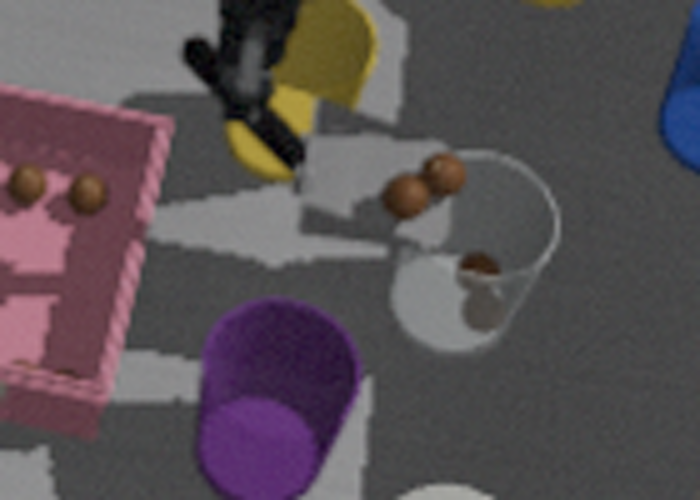

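Request:
move_arm(series=[[[0, 0, 0], 0, 0], [[0, 0, 0], 0, 0]], force=100)

```text
time_s: 32.33
eef_pos: [491.8, 134.5, 237.9]
ee_rot: [0.0, 0.706, 0.708, 0.0]
force: [0.2, -0.9, -1.7]
grip_width: 0.16
```

```bash
python3 snap.py 33 wrist; python3 fl2.py 33 130 160 230 320
```

```text
32.375 [491.8 134.6 237.9] 90.11 [-0.2  0.6 -1.7] 0.1613809464443967
pitch,roll [12.02 -1.79] std 2.9 mean z 107.6 TCP box [-34.6 109.3] z at 120 ahead -117.1 at 50 -132.0
```

View pics/wrist33.png

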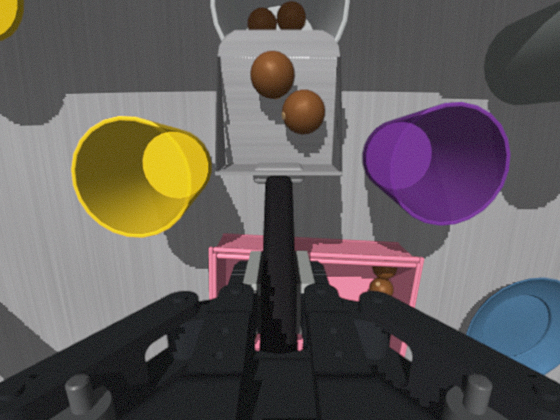

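Request:
move_arm(series=[[[-3, 0, 0], 0, 0], [[-10, 0, 0], 0, 0], [[-21, 0, 0], 0, 0], [[-34, 0, 0], 0, 0], [[-48, 0, 0], 0, 0], [[-60, 0, 0], 0, 0], [[-69, 0, 0], 0, 0], [[-74, 0, 0], 0, 0], [[-76, 0, 0], 0, 0], [[-76, 0, 0], 0, 0]], force=100)

```text
time_s: 33.62
eef_pos: [492.0, 58.9, 237.9]
ee_rot: [-0.0, 0.706, 0.708, 0.0]
force: [0.2, 0.8, -0.7]
grip_width: 0.162
```

```bash
python3 snap.py 34 wrist; python3 fl2.py 34 60 90 230 320
```

```text
33.675 [491.9  59.  237.9] 90.14 [-0.5 -0.5 -1.7] 0.1598966376187943
pitch,roll [ 4.23 -0.  ] std 0.7 mean z 110.1 TCP box [-31.1  33.7] z at 120 ahead -126.3 at 50 -131.5
```

View pics/wrist34.png

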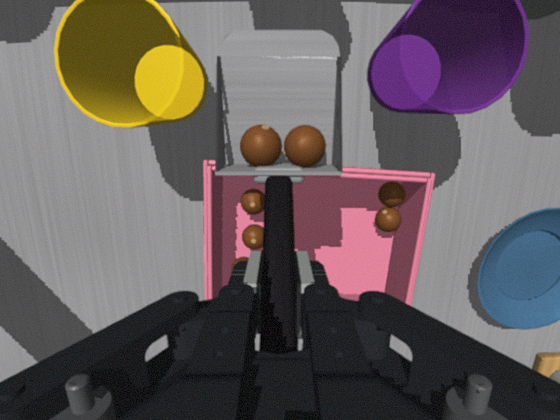

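Request:
move_arm(series=[[[3, 0, 0], 0, 0], [[15, 0, 0], 0, 0], [[76, 0, 0], 0, 0], [[76, 0, 0], 0, 0], [[76, 0, 0], 0, 0], [[76, 0, 0], 0, 0]], force=100)

```text
time_s: 34.42
eef_pos: [491.9, 134.2, 237.9]
ee_rot: [0.0, 0.707, 0.708, -0.0]
force: [0.2, -0.3, -1.3]
grip_width: 0.162
```

```bash
python3 snap.py 35 wrist scene; python3 -c "
from h import *
a=np.load('scene35.npz')['im'][190:290,300:440,::-1]; cv2.imwrite('pics/c35.png',cv2.resize(a,None,fx=5,fy=5,interpolation=cv2.INTER_CUBIC))"
```

```text
34.525 [491.9 134.1 237.9] 90.05 [-0.6  0.1 -0.8] 0.1579258751192308
```

View pics/wrist35.png

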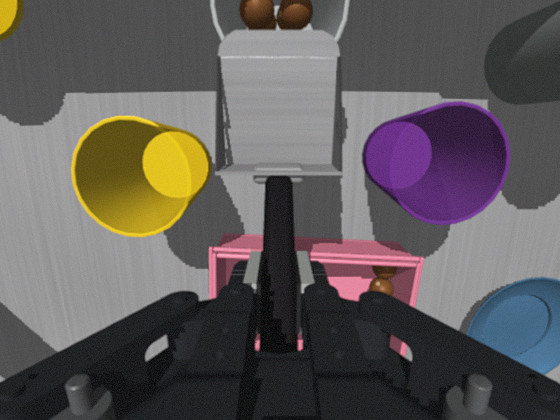

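View pics/c35.png

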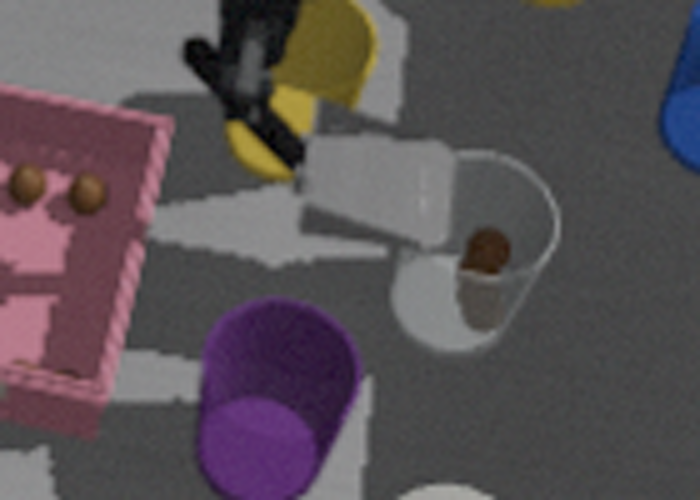

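Request:
move_arm(series=[[[-20, 0, -10], 0, 0], [[-50, 0, -25], 0, 0], [[-75, 0, -40], 0, 0], [[-75, 0, -40], 0, 0]], force=100)

```text
time_s: 35.02
eef_pos: [492.3, 58.2, 278.8]
ee_rot: [0.001, 0.707, 0.707, 0.001]
force: [-0.8, -0.3, -1.4]
grip_width: 0.161
```

Request:
move_arm(series=[[[-20, -3, 0], 8, 0], [[-50, -8, 0], 18, 0], [[-85, -14, 0], 28, 0], [[-125, -21, 0], 38, 0], [[-165, -28, 0], 48, 0], [[-205, -35, 0], 58, 0], [[-245, -42, 0], 68, 0], [[-280, -48, 0], 78, 0], [[-305, -52, 0], 88, 0], [[-318, -54.5, 0], 96.3, 0]], force=100)

```text
time_s: 36.28
eef_pos: [438.0, -259.1, 277.1]
ee_rot: [-0.0, 0.998, -0.057, -0.0]
force: [-0.3, 0.2, -1.0]
grip_width: 0.156
```

Request:
move_arm(series=[[[0, 0, 0], 0, 0], [[0, 0, 0], 0, 0]], force=100)

```text
time_s: 36.52
eef_pos: [438.3, -257.6, 277.6]
ee_rot: [-0.0, 0.999, -0.052, -0.0]
force: [0.3, -0.1, -1.4]
grip_width: 0.16
```

```bash
python3 snap.py 36 wrist scene; python3 fl2.py 36 90 150 250 310; python3 -c "
from h import *
print(to([437.5,-259.6,137],-6.3))
a=np.load('scene36.npz')['im'][190:290,260:440,::-1]; cv2.imwrite('pics/c36.png',cv2.resize(a,None,fx=4,fy=4,interpolation=cv2.INTER_CUBIC))"
```

```text
36.625 [ 438.4 -257.6  277.8] -6.03 [ 0.6 -0.4 -1.1] 0.160479476257547
pitch,roll [4.34 0.15] std 0.68 mean z 147.9 TCP box [ -70.4 -285. ] z at 120 ahead -126.3 at 50 -131.6
(array([ -0.6,   2.1, 140.8]), np.float64(0.3))
```

View pics/c36.png

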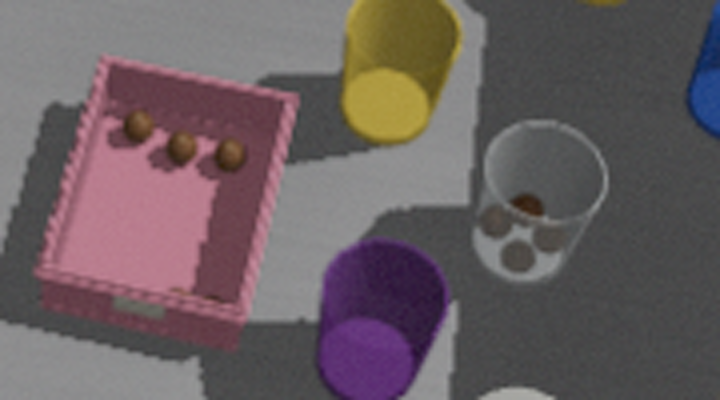

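View pics/wrist36.png

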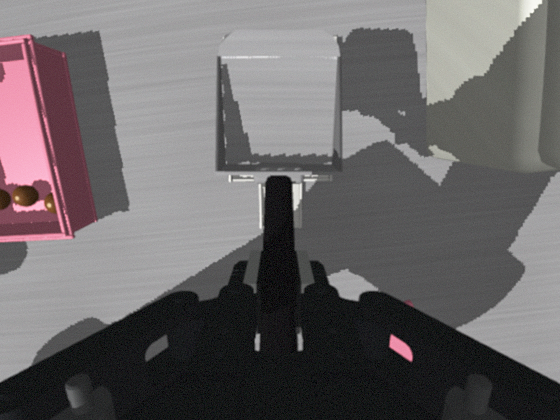

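Request:
move_arm(series=[[[-0.5, 1, 40], 0.3, 0], [[-0.5, 2, 85], 0.3, 0], [[-0.5, 2, 115], 0.3, 0], [[-0.5, 2, 130], 0.3, 0], [[-0.5, 2, 138], 0.3, 0], [[-0.5, 2, 141], 0.3, 0], [[-0.5, 2, 141], 0.3, 0]], force=60)

```text
time_s: 37.5
eef_pos: [437.7, -260.5, 137.5]
ee_rot: [0.0, 0.998, -0.056, 0.0]
force: [0.2, 0.5, -1.7]
grip_width: 0.159
```

```bash
python3 snap.py 37 wrist; python3 fl2.py 37 90 150 250 310
```

```text
37.55 [ 437.7 -260.5  137.6] -6.47 [-0.  -0.1 -1.4] 0.16312110034095748
pitch,roll [ 4.34 -0.  ] std 0.68 mean z 7.9 TCP box [ -70.9 -287.9] z at 120 ahead -126.1 at 50 -131.4
```

View pics/wrist37.png

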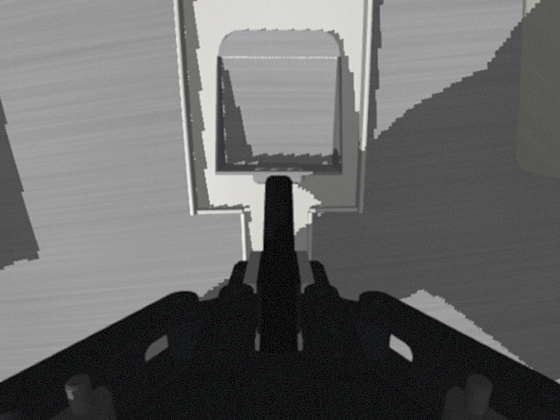

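Request:
move_arm(series=[[[0, 0, 0.5], 0, 0.25], [[0, 0, 0.5], 0, 0.6], [[0, 0, 0.5], 0, 0.8], [[0, 0, 0.5], 0, 0.8], [[0, 0, -40], 0, 0.8], [[0, 0, -90], 0, 1], [[0, 0, -140], 0, 1], [[0, 0, -140], 0, 1]], force=20)

```text
time_s: 38.55
eef_pos: [438.2, -260.9, 280.4]
ee_rot: [0.002, 0.998, -0.056, 0.003]
force: [-0.5, 0.1, -0.5]
grip_width: 1.001
```

```bash
python3 snap.py 38 wrist scene side; python3 -c "
from h import *
a=np.load('scene38.npz')['im'][190:290,260:440,::-1]; b=np.load('side38.npz')['im'][190:320,170:330,::-1]; cv2.imwrite('pics/c38.png',np.hstack([cv2.resize(a,(540,300),interpolation=cv2.INTER_CUBIC)[:, 150:],cv2.resize(b,(369,300),interpolation=cv2.INTER_CUBIC)]))"
```

```text
38.7 [ 437.1 -260.   275.7] -6.48 [ 0.1  0.2 -0.5] 0.995630707364605
```

View pics/wrist38.png

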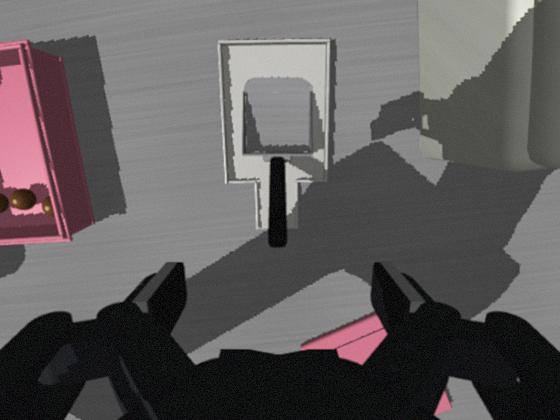

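View pics/c38.png

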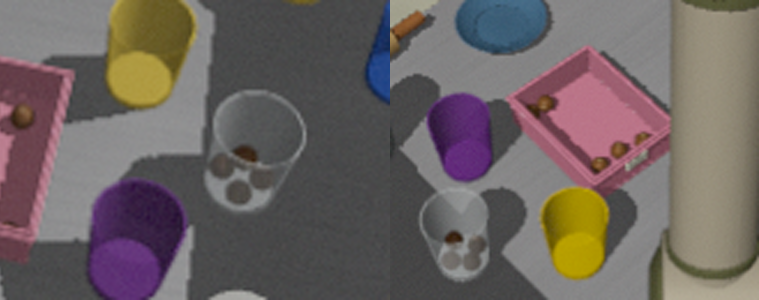

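```bash
python3 - <<'E'
from an import *
im,d,C=load('wrist','38'); W=cloud(C,d)
P=W[100:145,255:300].reshape(-1,3); A=np.c_[P[:,:2],np.ones(len(P))]; s=np.linalg.lstsq(A,P[:,2],rcond=None)[0]
print('floor tilt deg',np.degrees(np.hypot(s[0],s[1])).round(2),'z',P[:,2].mean().round(1))
lip=plane(C,278,77.5,4)[:2]; h=np.radians(-6.5); bowl=lip-38*np.array([np.cos(h),np.sin(h)])
cs=[plane(C,u,v,z)[:2] for u,v,z in ((218,40,17),(333,40,17),(326,182,13),(226,182,13))]; cen=np.mean(cs,0); f=(cs[0]+cs[1]-cs[2]-cs[3]); r=np.arctan2(f[1],f[0])
for c0 in (cen,np.array([524,-269])):
    q=bowl-c0; print('rest',c0.round(1),np.degrees(r).round(1),'bowl in rest',np.round([q@[np.cos(r),np.sin(r)],q@[-np.sin(r),np.cos(r)]],1))
for n in ('scene','side'):
    a=load(n,'0')[0].astype(int); b=load(n,'38')[0].astype(int)
    x0,x1,y0,y1=((370,415,215,262) if n=='scene' else (180,218,270,312))
    C=load(n,'0')[2]; g=lambda i:cv2.cvtColor(i[y0:y1,x0:x1].astype(np.uint8),cv2.COLOR_RGB2GRAY).astype(np.float32)
    print(n,'tumbler px shift',cv2.phaseCorrelate(g(a),g(b)))
E
```

```text
** On entry to DLASCL parameter number  4 had an illegal value
 ** On entry to DLASCL parameter number  4 had an illegal valueTraceback (most recent call last):
  File "<stdin>", line 3, in <module>
    x, resids, rank, s = _umath_linalg.lstsq(a, b, rcond,
                         ~~~~~~~~~~~~~~~~~~~^^^^^^^^^^^^^
                                             signature=signature)
                                             ^^^^^^^^^^^^^^^^^^^^
    raise LinAlgError("SVD did not converge in Linear Least Squares")
numpy.linalg.LinAlgError: SVD did not converge in Linear Least Squares
```

```bash
python3 - <<'E'
from an import *
im,d,C=load('wrist','38'); W=cloud(C,d)
P=W[100:145,255:300].reshape(-1,3); P=P[np.isfinite(P).all(1)]; A=np.c_[P[:,:2]-P[:,:2].mean(0),np.ones(len(P))]; s=np.linalg.lstsq(A,P[:,2],rcond=None)[0]
print('floor tilt deg',np.degrees(np.hypot(s[0],s[1])).round(2),'z',P[:,2].mean().round(1),len(P))
lip=plane(C,278,77.5,4)[:2]; h=np.radians(-6.5); bowl=lip-38*np.array([np.cos(h),np.sin(h)])
cs=[plane(C,u,v,z)[:2] for u,v,z in ((218,40,17),(333,40,17),(326,182,13),(226,182,13))]; cen=np.mean(cs,0); f=(cs[0]+cs[1]-cs[2]-cs[3]); r=np.arctan2(f[1],f[0])
for c0 in (cen,np.array([524,-269])):
    q=bowl-c0; print('rest',c0.round(1),np.degrees(r).round(1),'bowl in rest',np.round([q@[np.cos(r),np.sin(r)],q@[-np.sin(r),np.cos(r)]],1))
for n in ('scene','side'):
    a=load(n,'0')[0]; b=load(n,'38')[0]
    x0,x1,y0,y1=((370,415,215,262) if n=='scene' else (180,218,270,312))
    g=lambda i:cv2.cvtColor(i[y0:y1,x0:x1],cv2.COLOR_RGB2GRAY).astype(np.float32)
    print(n,'tumbler px shift',cv2.phaseCorrelate(g(a),g(b)))
E
```

```text
floor tilt deg 0.24 z 4.8 2020
rest [ 523.6 -268.6] -6.4 bowl in rest [-0.3 -2.3]
rest [ 524 -269] -6.4 bowl in rest [-0.7 -2. ]
scene tumbler px shift ((0.44596975561293917, 0.3885016296934083), 0.7747868462845131)
side tumbler px shift ((-0.027851394455954193, 0.7061095236738737), 0.6830197729004754)
```

```bash
python3 -c "
from h import *
print(ctrl.finish_job())"
```

```text
the job is handed in; nothing more can be done
None
```

The job is handed in: four nuts went from the lunchbox into the clear tumbler and the empty scoop is back in the ladle rest, released. It took 38.7 s of the allowed 67 s; no verdict was reported.

**How it went**
- **Scooping:** The first drive, into the far +y corner, got only two nuts under the lip. I left those in the box and drove again into the far -y corner, where four rode up.
- **Lifting and tipping:** I tilted the scoop nose-up about 4° and lifted straight out. The tool can only turn about the vertical, so I tipped the nuts in by stopping sharply with the lip over the tumbler. The first stop delivered two nuts, the second the other two.
- **Before scooping:** While testing how the handle turns in the grip, I let the scoop slip about 20 mm back into the rest once, then gripped it again. That was over the rest and touched nothing else.

**Last checks (from the camera pictures)**
- **Nuts:** Four lie at the bottom of the tumbler and five are in the lunchbox. I saw none on the counter.
- **Tumbler:** It is upright, with an apparent shift under 1 pixel (roughly 2 mm), measured with the nuts now in view.
- **Scoop:** It lies flat to within 0.3°, with mid-bowl about 1 mm lengthways and 2 mm sideways from the dish's middle.
- **Gripper:** It is open and well clear of everything.
- **Mug, saucer and tin:** I kept clear of them throughout but did not measure whether they had moved.

No final check failed. Estimates of the box's angle from different views differed by about 1°, and some positions by 2–3 mm, which the margins covered.

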